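# Put the cookie stamps away in their L-shaped rack and shut its gate

### The arm

A 6-joint arm with a two-finger parallel gripper is mounted at the origin on a cart in front of the work surface, level with it; the furniture and walls round the work are solid. World frame = base frame: x ahead of the robot, y to its left, z up, the work surface at z = 0. Lengths are in mm, angles in rad, forces in N, time in s.
With the tool pointing down it reaches from about 350 to 975 mm from the base axis. Payload 7.1 kg.
Tool frame: the origin (TCP) lies at the very end of the fingers, on their centre line; the grasp point (between the pads) lies 19 mm behind it (ctrl.tcp_to_grasp is the distance from the TCP to the grasp point, in mm); z points along the fingers, x is the direction in which the jaws open and shut, and the axes are right-handed (so a half turn about z gives the same grasp; the last joint's range is limited). The gripper opens to 88 mm and grips with 3 to 60 N. Pads are 20 mm wide; open, the fingers measure 115 mm over their backs; the gripper's body (75 mm by 178 mm) begins 61 mm behind the grasp point.
Start: joints at [-1.361, 0.423, 1.63, -0, 1.089, -0.019], TCP at [141.775, -608.691, 222.675] pointing down, gripper open.
Joint ranges: [-3, 3], [-0.9, 2.11], [0.09, 2.58], [-1.31, 4.45], [0.11, 2.69], [-2.54, 2.54]. Speed limits (rad/s): [2.39, 2.39, 3.01, 3.14, 3.14, 3.14].

### API

Orientations are given as a rotation vector (axis times angle).
In Python, from workcell import get_obs, viewer, ctrl, masks_of gives the robot as it stands. The module is installed in compiled form; this text tells all that it offers.
- The arm moves only by the shell command python3 -m inch 'ROWS'. ROWS is JSON, a list of rows, each an object of numbers: "tx", "ty", "tz": the shift along the tool's x, y, z in cm; "ax", "ay", "az": the turn, a rotation vector about the tool's x, y, z in degrees; "jaw": the opening, from 0 (shut) to 1 (fully open). In form: [{"tx": .., "ty": .., "tz": .., "ax": .., "ay": .., "az": .., "jaw": ..}, ...]. A call has 1 to 12 rows; each row shifts and turns the commanded pose from where the row before left it, along the tool's axes as they then stand; what a row does not reach is not made up. A row lasts 1/8 s, in which the tool goes at most 62.5 mm and 10.7 degrees, less where a joint would pass 70% of its speed; a pose out of reach is approached as far as the arm can. A call is refused whole if a number of a shift passes 6.25 or a number of a turn 10.7, either way. A call with a gripper value outside its range is refused whole. The fingers move at their own pace and stop on an object; the grip force is fixed at half the most. Time passes only in rows, so rows that do not move let the fingers close. It gives the time, the measured TCP pose, the force and the opening at its end, in the units of the state.
- get_obs(): the state, without advancing time (a new reading comes with each control period).
- viewer.get_image(name): name is "scene" or "top" or "wrist"; returns (picture, depth): 420x560x3 uint8, red, green, blue; 420x560 float32, mm along the optical axis (not along the pixel's ray), 0 where there is no reading.
- viewer.get_calibration(name): a dict with "fx", "fy", "cx", "cy" (pixels), "rvec" (rotation vector, rad) and "tvec" (3), from world to camera coordinates, as OpenCV has them. Camera axes: x right, y down, z forward; pixel columns grow to the right and rows downward; lengths in mm; the calibration is good to about 2 mm. A picture is of the moment at which its call begins: read the wrist's pose just before it. get_calibration takes no time and is no camera call; for the wrist camera it gives the pose at the moment of the call.
- ctrl.close_job(): hands the job in, once; it reports no verdict.
Trained networks look in the newest picture that a camera, given by its name, has taken for a name from the list of things; names that differ only in an ending like _2 or _b are one class to them, and where a whole thing is asked for, a point or a joint stands for the part that bears it (a point fixed in the world has none). Each returns a list of dicts, best first, with "score" (0 to 1); they miss things now and then, are a little off and sometimes report something else, mostly with a low value. They report only what shows in the picture. A call takes as long as a camera call. They do not tell look-alikes from the thing itself.
- masks_of(camera, thing): "pixels" (420x560 bool, what is visible of it) and "location" ([column, row] in pixels, amid what is visible of it).
The state is a dict: "t": time; "qpos": joint angles; "qvel": joint speeds; "joint_torque": joint torques, N m; "ee_pos": TCP position; "orientation": TCP orientation; "ft_force": force on the tool from outside, world axes, zero at the start; "moment": the same for the moment, N m; "width": finger opening in mm.
Only numpy, scipy, OpenCV 4.12 (cv2) and the standard library are available. Lean on these libraries where they do the work, as an engineer would, in place of code of your own. Each camera call takes 0.05 s, during which the arm holds its last target. There are 200 camera calls.

### The job

Put the cookie stamps away in their rack: turn the knob until the pointer stands at the open mark (the plain line, farther from the mouth), then slide every stamp that is on the worktop in at the mouth, foot under the steel lips, and round the corner so that all stand upright in the long lane with the entry lane empty. Then turn the knob back until the pointer stands at the closed mark (the line with a dot), and leave the jars and tub standing about the rack where they are.

Things in the scene. Friction and masses are not known exactly. Their poses are not given: they have to be found in the camera images.
- rack: Fixed wooden rack with steel lips over an L-shaped lane. Origin: on the worktop at mid-mouth; x points in through the mouth, away from the robot; y left, z up. All numbers below are mm in this frame. Floor top z 4. Lane 50 wide between walls: entry lane x 0..90 about y = 0; long lane x 40..90, y -25..213, holds four stamps in a row. Lips: underside z 20, top z 24.
- apron (a point): Point on the open floor in front of the mouth, at x -45, y 0, z 4. This apron, 4 thick, covers x -60..0, y -45..45. A stamp stands here before it is slid in. Left of it is a flared wooden cheek, 20 high, x -31..3, running from y 24 (at the mouth) to y 44.
- corner (a point): Corner of the lane on its floor: x 65, y 0, z 4. The lips overhang the lane by 12 on each side, leaving a slot 26 wide for the stems: from the mouth along y = 0 to this corner, then along x = 65 to y = 200. A stamp's foot does not pass the slot, so stamps can only be slid in at the mouth.
- lane_end (a point): Where the first stamp stands when it touches the end wall of the long lane: x 65, y 190, z 4.
- housing (a point): Centre of the top of the white housing right of the mouth, z 26; it covers x -34..65, y -145..-33 and carries gate, pointer, marks and knob. Only the knob and the pointer (z 30) stand above it.
- knob (a joint): Knob on the housing, 0 to 4.4 rad, turns easily (0.05 N m) and stays where left. Positive = counter-clockwise from above = opens: gate and pointer move 0.0125 m along rack -y per rad. Grip bar 38 long, 11 wide, z 31..55, on a disc 40 across; the bar lies along rack x at value 0 and turns with the knob. Closed mark at about 0.56 rad, open mark at 3.76; it runs on past both.
- knob_grip (a point): Point on the knob's axis at mid grip, z 45; x 35, y -95.
- pointer (a point): Tip of the small dark pointer on the housing (x -14, z 29); moves along rack y with the gate. The gate is a steel bar that crosses the mouth from the right, x -10..-4, z 7..19; its tip lies 60 mm left (+y) of the pointer: it bars the mouth at the closed mark and is clear of the lane at the open mark.
- mark_closed (a point): Inner end of the closed mark: black line 2 mm wide with a dot on it, the one nearer the mouth, x -14, y -50. The pointer is at a mark when their rack y are equal.
- mark_open (a point): Inner end of the open mark: plain black line 2 mm wide, farther from the mouth, x -14, y -90.
- stamp1: Cookie stamp, present or absent (None): white ceramic disc 46 mm across, 12 mm thick; on it a wooden stem 14 mm across (12 to 34 mm up) and a round wooden handle 24 mm across, 34 to 72 mm up, straight-sided from 39 to 66. 0.1 to 0.17 kg, heavy at the foot. Round: yaw does not matter. Origin: centre of the underside, z up the handle.
- stamp2: Cookie stamp, present or absent (None): white ceramic disc 46 mm across, 12 mm thick; on it a wooden stem 14 mm across (12 to 34 mm up) and a round wooden handle 24 mm across, 34 to 72 mm up, straight-sided from 39 to 66. 0.1 to 0.17 kg, heavy at the foot. Round: yaw does not matter. Origin: centre of the underside, z up the handle.
- stamp3: Cookie stamp, present or absent (None): white ceramic disc 46 mm across, 12 mm thick; on it a wooden stem 14 mm across (12 to 34 mm up) and a round wooden handle 24 mm across, 34 to 72 mm up, straight-sided from 39 to 66. 0.1 to 0.17 kg, heavy at the foot. Round: yaw does not matter. Origin: centre of the underside, z up the handle.
- stamp4: Cookie stamp, present or absent (None): white ceramic disc 46 mm across, 12 mm thick; on it a wooden stem 14 mm across (12 to 34 mm up) and a round wooden handle 24 mm across, 34 to 72 mm up, straight-sided from 39 to 66. 0.1 to 0.17 kg, heavy at the foot. Round: yaw does not matter. Origin: centre of the underside, z up the handle.
- salt: Bystander: salt shaker, 44 mm across, 90 mm high. Origin: centre of its underside.
- yeast: Bystander: tub with grey lid, 72 mm across, 81 mm high. Origin: centre of its underside.
- honey: Bystander: honey jar, 62 mm across, 118 mm high. Origin: centre of its underside.
There are look-alikes about, which are no part of the job. Leave any pink or purple look-alike of the stamp3 alone.

How it is judged (in metres and radians):
On the way, in this order (a step that is already met when the one before it is completed fails the run):
1. the pointer stands at the open mark (within 3 mm) (y of pointer in the frame of rack between -0.093 and -0.087 m), for 0.2 s.
2. every stamp present stands upright in the long lane, round the corner (at least 36 mm left of the entry lane's middle) (y of stamp1 in the frame of rack between 0.036 and 0.215 m and x of stamp1 in the frame of rack between 0.05 and 0.08 m and z of stamp1 in the frame of rack between 0 and 0.012 m and angle between each of stamp1, stamp2, stamp3, stamp4's own z axis and vertical below 0.15 rad and y of stamp2 in the frame of rack between 0.036 and 0.215 m and x of stamp2 in the frame of rack between 0.05 and 0.08 m and z of stamp2 in the frame of rack between 0 and 0.012 m and y of stamp3 in the frame of rack between 0.036 and 0.215 m and x of stamp3 in the frame of rack between 0.05 and 0.08 m and z of stamp3 in the frame of rack between 0 and 0.012 m and y of stamp4 in the frame of rack between 0.036 and 0.215 m and x of stamp4 in the frame of rack between 0.05 and 0.08 m and z of stamp4 in the frame of rack between 0 and 0.012 m), for 0.2 s.
At the end, for the whole second after the job is handed in: The pointer stands within 3 mm of the closed mark and every stamp present stands upright (within 0.15 rad) on the floor of the long lane, its centre at least 36 mm to the left of the entry lane's middle line (all of step 2 and y of pointer in the frame of rack between -0.053 and -0.047 m); the robot touches nothing.
It fails at once if the salt shaker is pushed more than 30 mm from its place or tipped over (distance of salt from where it was at the start of the episode above 0.03 m or angle between salt's own z axis and vertical above 0.5 rad).
It fails at once if the tub is pushed more than 30 mm from its place or tipped over (distance of yeast from where it was at the start of the episode above 0.03 m or angle between yeast's own z axis and vertical above 0.5 rad).
It fails at once if the honey jar is pushed more than 30 mm from its place or tipped over (distance of honey from where it was at the start of the episode above 0.03 m or angle between honey's own z axis and vertical above 0.5 rad).
Of stamp1, stamp2, stamp3, stamp4 only 2 to 4 are there at a start; the rules pass over those that are not, and their reading is None.
At some moment in a run one of stamp1, stamp2, stamp3, stamp4 may be knocked a few centimetres aside while the robot is not near it.
Once in a run the grip may slacken for a moment while it holds something.
It also fails if it takes over 210 s, if anything falls off the work surface, if the arm or the gripper's body presses on something with over 40 N, if the wrist force passes 120 N, or if a joint passes its speed limit or range.

## Working session

There is one attempt and no reset: what is moved stays moved. The work goes in short steps, Python scripts to look and compute and a shell command to move; the robot and the scene stay as the last step left them, time stands still between calls to the robot, and variables do not carry over. Pictures are saved under pics/ and viewed, about 12 in all and at most 16, crops included, and the job is handed in when it is done.

```bash
mkdir -p pics; cat > h.py <<'E'
import numpy as np, cv2
from workcell import get_obs, viewer, ctrl, masks_of
from scipy.spatial.transform import Rotation as R
def cal(n):
    c=viewer.get_calibration(n); return c, R.from_rotvec(np.ravel(c['rvec'])).as_matrix(), np.ravel(c['tvec'])
def ray(n,u,v,z,c=None):
    "world point at pixel on plane z"
    c,M,t=c or cal(n); d=M.T@np.array([(u-c['cx'])/c['fx'],(v-c['cy'])/c['fy'],1]); o=-M.T@t
    return o+d*(z-o[2])/d[2]
def cloud(n,dep,c=None):
    c,M,t=c or cal(n); v,u=np.mgrid[:420,:560]
    p=np.stack([(u-c['cx'])/c['fx']*dep,(v-c['cy'])/c['fy']*dep,dep],-1)
    return (p-t)@M
def proj(n,p,c=None):
    c,M,t=c or cal(n); q=M@np.asarray(p,float)+t; return q[0]/q[2]*c['fx']+c['cx'],q[1]/q[2]*c['fy']+c['cy']
def save(f,im,s=1): 
    im=cv2.resize(im,None,fx=s,fy=s,interpolation=cv2.INTER_CUBIC); cv2.imwrite('pics/'+f,im[:,:,::-1])
E
python3 - <<'E'
from h import *
o=get_obs(); print(o)
ims=[]
for n in ['top','scene']:
    im,d=viewer.get_image(n); np.savez(f'/tmp/{n}.npz',im=im,d=d); save(n+'0.png',im,1.4)
    pc=cloud(n,d)
    for th in ['rack','housing','knob','pointer','stamp1','salt','yeast','honey']:
        for m in masks_of(n,th)[:7]:
            if m['score']<.3: continue
            P=pc[m['pixels']&(d>0)]
            print(n,th,round(m['score'],2),np.round(m['location']),np.round(np.median(P,0)) if len(P) else None, np.round(np.percentile(P[:,2],97)) if len(P) else None,np.round(np.mean(im[m['pixels']],0)))
E
```

```text
{'t': 0.0, 'qpos': array([-1.36100488e+00,  4.23809286e-01,  1.63068082e+00,  2.24604210e-05,
        1.08858459e+00, -1.89854709e-02]), 'qvel': array([-0.00099654, -0.00021113, -0.00024719, -0.00241448, -0.00017343,
       -0.0004377 ]), 'joint_torque': array([ 9.06622827e-04, -5.44615209e+01, -2.73660582e+01,  6.45204051e-02,
        2.27698224e-02, -1.35152322e-04]), 'ee_pos': array([ 141.66765291, -608.17158522,  221.9249996 ]), 'orientation': array([-2.45971589e+00,  1.95278677e+00,  1.77502375e-03]), 'ft_force': array([ 0.61272413,  0.68242572, -0.390471  ]), 'moment': array([ 0.03027835, -0.00244435,  0.0034237 ]), 'width': 87.59316149294717}
top rack 0.7 [330. 191.] [ 591. -140.   23.] 33.0 [160. 154. 145.]
top housing 0.94 [331. 194.] [ 591. -140.   23.] 33.0 [160. 154. 144.]
top pointer 0.48 [330. 191.] [ 590. -140.   23.] 33.0 [160. 154. 144.]
top pointer 0.38 [335. 208.] [ 548. -151.   18.] 23.0 [137. 137. 135.]
top stamp1 0.79 [227. 270.] [365. 166.  14.] 75.0 [162. 125. 150.]
top stamp1 0.76 [212. 237.] [452. 199.  14.] 76.0 [147. 136. 128.]
top stamp1 0.62 [106. 257.] 
[... 718 characters left out ...]
40. 131.]
scene stamp1 0.9 [170. 355.] [377. 509.  14.] 73.0 [ 92.  45. 128.]
scene stamp1 0.81 [313. 235.] [430.  21.  15.] 74.0 [147. 133. 116.]
scene stamp1 0.8 [292. 281.] [363. 177.  15.] 73.0 [169. 103. 129.]
scene stamp1 0.66 [359. 207.] [ 429. -183.   16.] 74.0 [144. 128. 109.]
scene stamp1 0.59 [258. 263.] [451. 211.  15.] 74.0 [151. 138. 120.]
scene stamp1 0.56 [264. 291.] [376. 256.  15.] 74.0 [ 95.  49. 124.]
scene stamp1 0.52 [394. 182.] [ 437. -368.   15.] 74.0 [142. 127. 109.]
scene salt 0.51 [317. 144.] [ 746. -314.   48.] 89.0 [94. 95. 92.]
scene yeast 0.88 [363. 155.] [ 590. -383.   62.] 84.0 [93. 97. 96.]
scene honey 0.91 [207. 295.] [414. 387.  83.] 120.0 [131. 102.  36.]
```

View pics/top0.png

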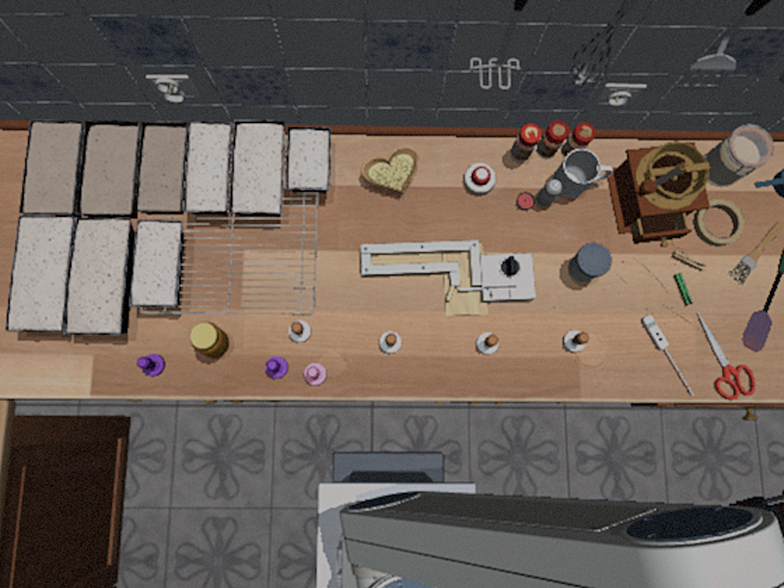

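View pics/scene0.png

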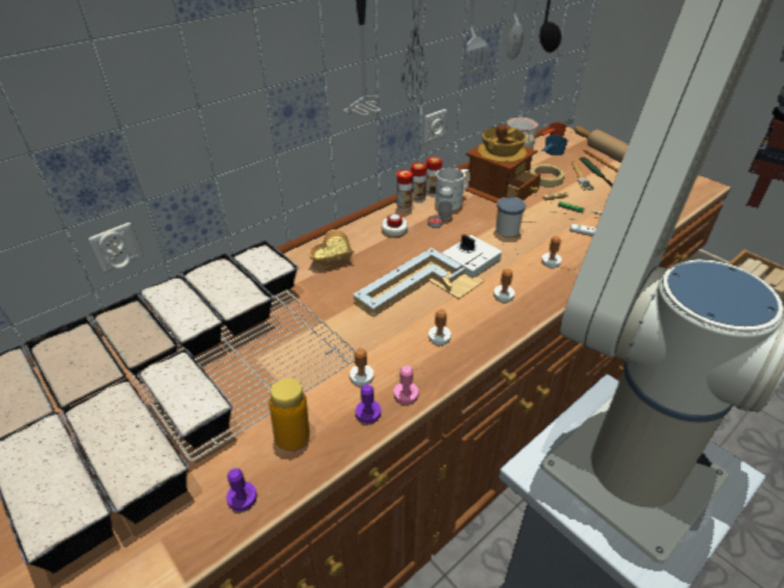

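The top view (original pixels) shows these stamp candidates:
- **White foot, wooden handle:** (212,237), (276,244), (350,244) and (409,243). These four match the description.
- **Look-alikes:** pink at (227,270), purple at (106,257) and (197,262). I'll leave these alone.

The rack is amid (315,190), the knob is at about (366,189), salt is at (395,139), the tub is at (419,188) and honey is at (150,245).

Next I'll estimate the rack pose and plan a close look.

```bash
cat >> h.py <<'E'
def axes(o=None):
    o=o or get_obs(); return o['ee_pos'],R.from_rotvec(o['orientation']).as_matrix()
def go(x,y,z,yaw=None,p=None):
    "print tool-axis deltas (cm) to world TCP target; yaw=deg of tool x axis in world (mod 180)"
    e,M=axes(); d=M.T@(np.array([x,y,z])-e)/10
    s='t(cm) %s'%np.round(d,2)
    cur=np.degrees(np.arctan2(M[1,0],M[0,0])); s+=' yaw %.1f tilt %.2f'%(cur,np.degrees(np.arccos(-M[2,2])))
    if yaw is not None:
        a=-(yaw-cur); a=(a+90)%180-90; s+=' az %.1f (or %.1f)'%(a,a-180*np.sign(a))
    print(s,'q6 %.2f'%get_obs()['qpos'][5])
E
python3 - <<'E'
from h import *
from scipy.optimize import minimize
im,d=[np.load('/tmp/top.npz')[k] for k in('im','d')]
pc=cloud('top',d).reshape(-1,3)
s=(pc[:,2]>12)&(pc[:,2]<32)&(pc[:,0]>480)&(pc[:,0]<700)&(pc[:,1]>-260)&(pc[:,1]<180)
P=pc[s][:,:2]
print(len(P),P.min(0),P.max(0))
c,M,t=cal('wrist'); print('wristcam',c['fx'],-M.T@t, 'fwd',M[2],'right',M[0])
# wide model: rects (incl walls ~ 8?)
def inside(q):
    x,y=q.T
    lip=((x>0)&(x<98)&(y>-33)&(y<33))|((x>32)&(x<98)&(y>-33)&(y<221))
    slot=((x<78)&(abs(y)<13)&(x>-1))|((abs(x-65)<13)&(y>-13)&(y<200))
    h=(x>-34)&(x<65)&(y>-145)&(y<-33)
    ch=(x>-31)&(x<3)&(y>24)&(y<44)
    return (lip&~slot)|h, ch
gx,gy=np.meshgrid(np.arange(-60,130,3),np.arange(-170,240,3)); G=np.c_[gx.ravel(),gy.ravel()]
mod,ch=inside(G); 
from scipy.spatial import cKDTree
A=G[mod]
def cost(v):
    c,s=np.cos(v[2]),np.sin(v[2]); W=A@np.array([[c,s],[-s,c]])+v[:2]
    a=np.minimum(cKDTree(P).query(W)[0],8); b=np.minimum(cKDTree(W).query(P)[0],8)
    return a.mean()+b.mean()
best=min((minimize(cost,[x,y,w],method='Nelder-Mead',options=dict(initial_simplex=[[x,y,w],[x+10,y,w],[x,y+10,w],[x,y,w+.05]])) for x in(535,555) for y in(-80,-50) for w in(-.05,.05)),key=lambda r:r.fun)
print(best.x,best.fun)
np.save('/tmp/rack.npy',best.x)
print('knob from pixel',ray('top',365.7,189,55))
print(get_obs()['ee_pos'])
go(560,-100,330,0)
E
```

```text
2246 [ 493.91432547 -259.94087679] [699.6079488  179.44175605]
wristcam 310.75623913730084 [ 215.43754626 -591.85220019  384.43449217] fwd [-0.26635437 -0.06294885 -0.96181744] right [ 0.22607229 -0.97410985  0.00114757]
[ 5.56139068e+02 -1.44974583e+02  5.59186775e-02] 3.499679443101736
knob from pixel [ 595.15635758 -238.72491113   55.        ]
[ 141.76706941 -608.6890327   222.69039734]
t(cm) [-40.06 -52.27 -10.73] yaw -76.9 tilt 0.00 az -76.9 (or 103.1) q6 -0.02
```

```bash
python3 -m inch '[{"tx":-3.3,"ty":-4.75,"tz":-0.8},{"tx":-3.3,"ty":-4.75,"tz":-0.8},{"tx":-3.3,"ty":-4.75,"tz":-0.8},{"tx":-3.3,"ty":-4.75,"tz":-0.8},{"tx":-3.3,"ty":-4.75,"tz":-0.8},{"tx":-3.3,"ty":-4.75,"tz":-0.8},{"tx":-3.3,"ty":-4.75},{"tx":-3.3,"ty":-4.75},{"tx":-3.3,"ty":-4.75},{"tx":-3.3,"ty":-4.75}]'
python3 -m inch '[{"az":-10},{"az":-10},{"az":-10},{"az":-10},{"az":-10},{"az":-10},{"az":-10},{"az":-10},{},{}]'
python3 - <<'E'
from h import *
go(570,-180,270,3.2)
im,d=viewer.get_image('wrist'); C=cal('wrist'); 
print(axes()[0]); save('w1.png',im,1.4)
np.savez('/tmp/w1.npz',im=im,d=d,R=C[1],t=C[2])
v=np.load('/tmp/rack.npy'); print(v)
def W(x,y,z): c,s=np.cos(v[2]),np.sin(v[2]); return [v[0]+c*x-s*y,v[1]+s*x+c*y,z]
for n,p in dict(knob=(35,-95,55),open=(-14,-90,26),closed=(-14,-50,26),h1=(-34,-145,26),h2=(65,-145,26),endslot=(65,200,24),cor=(0,0,4)).items(): print(n,np.round(proj('wrist',W(*p),C)))
E
```

```text
t(cm) [-32.04 -51.43  -4.73] yaw -76.9 tilt 0.00 az -80.1 (or 99.9) q6 -0.02
[ 141.77624751 -608.68881809  222.68070143]
[ 5.56139068e+02 -1.44974583e+02  5.59186775e-02]
knob [-133. -633.]
open [ -78. -436.]
closed [-134. -450.]
h1 [  -1. -379.]
h2 [ -12. -587.]
endslot [-560. -734.]
cor [-168. -445.]$[0]: bad value
$[0]: bad value
```

View pics/w1.png

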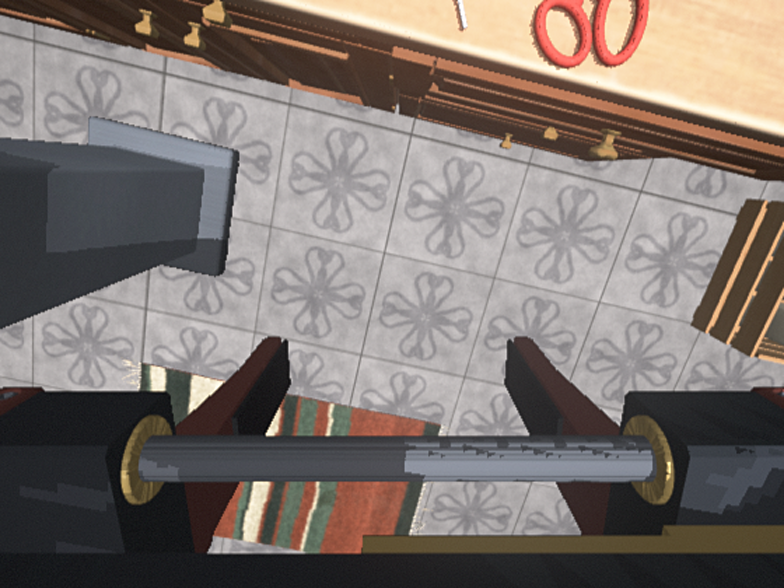

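The picture shows only the floor because the move was refused: every row needs all its keys.

```bash
python3 -m inch '[{"tx":-3.2,"ty":-5.1,"tz":-0.8,"ax":0,"ay":0,"az":0,"jaw":1},{"tx":-3.2,"ty":-5.1,"tz":-0.8,"ax":0,"ay":0,"az":0,"jaw":1},{"tx":-3.2,"ty":-5.1,"tz":-0.8,"ax":0,"ay":0,"az":0,"jaw":1},{"tx":-3.2,"ty":-5.1,"tz":-0.8,"ax":0,"ay":0,"az":0,"jaw":1},{"tx":-3.2,"ty":-5.1,"tz":-0.8,"ax":0,"ay":0,"az":0,"jaw":1},{"tx":-3.2,"ty":-5.1,"tz":-0.7,"ax":0,"ay":0,"az":0,"jaw":1},{"tx":-3.2,"ty":-5.1,"tz":0,"ax":0,"ay":0,"az":0,"jaw":1},{"tx":-3.2,"ty":-5.1,"tz":0,"ax":0,"ay":0,"az":0,"jaw":1},{"tx":-3.2,"ty":-5.1,"tz":0,"ax":0,"ay":0,"az":0,"jaw":1},{"tx":-3.2,"ty":-5.1,"tz":0,"ax":0,"ay":0,"az":0,"jaw":1}]'
python3 -m inch '[{"tx":0,"ty":0,"tz":0,"ax":0,"ay":0,"az":-10,"jaw":1},{"tx":0,"ty":0,"tz":0,"ax":0,"ay":0,"az":-10,"jaw":1},{"tx":0,"ty":0,"tz":0,"ax":0,"ay":0,"az":-10,"jaw":1},{"tx":0,"ty":0,"tz":0,"ax":0,"ay":0,"az":-10,"jaw":1},{"tx":0,"ty":0,"tz":0,"ax":0,"ay":0,"az":-10,"jaw":1},{"tx":0,"ty":0,"tz":0,"ax":0,"ay":0,"az":-10,"jaw":1},{"tx":0,"ty":0,"tz":0,"ax":0,"ay":0,"az":-10,"jaw":1},{"tx":0,"ty":0,"tz":0,"ax":0,"ay":0,"az":-10,"jaw":1},{"tx":0,"ty":0,"tz":0,"ax":0,"ay":0,"az":0,"jaw":1},{"tx":0,"ty":0,"tz":0,"ax":0,"ay":0,"az":0,"jaw":1}]'
python3 - <<'E'
from h import *
go(570,-180,270,3.2)
im,d=viewer.get_image('wrist'); C=cal('wrist'); 
print(axes()[0]); save('w2.png',im,1.4)
np.savez('/tmp/w2.npz',im=im,d=d,R=C[1],t=C[2])
v=np.load('/tmp/rack.npy'); print(v)
def W(x,y,z): c,s=np.cos(v[2]),np.sin(v[2]); return [v[0]+c*x-s*y,v[1]+s*x+c*y,z]
for n,p in dict(knob=(35,-95,55),open=(-14,-90,26),closed=(-14,-50,26),h1=(-34,-145,26),h2=(65,-145,26),endslot=(65,200,24),cor=(0,0,4)).items(): print(n,np.round(np.array(proj('wrist',W(*p),C))*1.4))
E
```

```text
t: 2.2
ee_pos: [567.2, -179.7, 269.9]
orientation: [-2.461, 1.953, -0.001]
ft_force: [0.2, -0.1, 0.1]
width: 87.6
t: 3.45
ee_pos: [565.9, -181.4, 269.7]
orientation: [3.141, 0.08, 0.0]
ft_force: [0.3, 0.4, 0.6]
width: 87.7
t(cm) [ 0.41 -0.12 -0.03] yaw 2.9 tilt 0.01 az -0.3 (or 179.7) q6 -0.38
[ 565.90947136 -181.35024483  269.68952622]
[ 5.56139068e+02 -1.44974583e+02  5.59186775e-02]
knob [426. 320.]
open [374. 306.]
closed [373. 266.]
h1 [356. 358.]
h2 [453. 357.]
endslot [466. -42.]
cor [388. 210.]
```

View pics/w2.png

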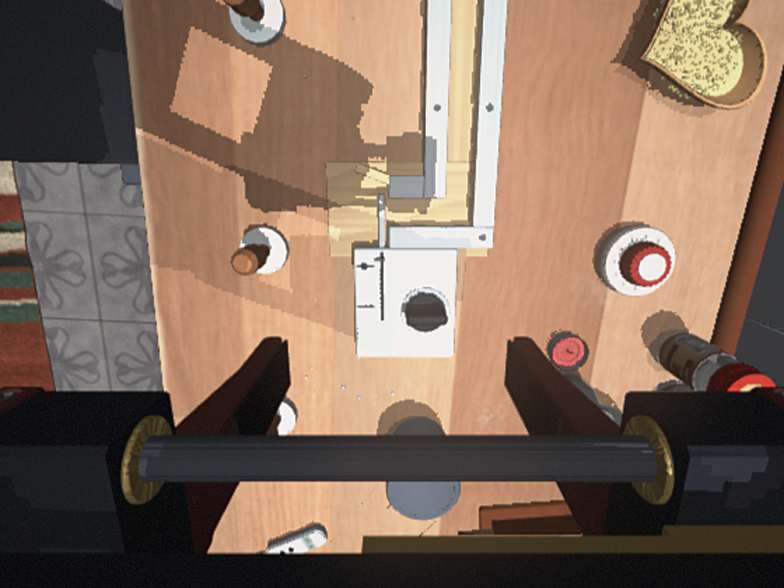

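Closed mark with dot is at (365,266), plain open mark at (365,306), the knob at (425,311), and the gate crosses the mouth at (381,220). The rack model lands on the marks and the housing corners. The next look is from above the knob.

```bash
python3 -m inch '[{"tx":1,"ty":1.9,"tz":4,"ax":0,"ay":0,"az":0,"jaw":1},{"tx":1,"ty":1.9,"tz":4,"ax":0,"ay":0,"az":0,"jaw":1},{"tx":1,"ty":1.9,"tz":4,"ax":0,"ay":0,"az":0,"jaw":1},{"tx":0,"ty":0,"tz":0,"ax":0,"ay":0,"az":0,"jaw":1},{"tx":0,"ty":0,"tz":0,"ax":0,"ay":0,"az":0,"jaw":1}]'
cat >> h.py <<'E'
v=np.load('/tmp/rack.npy')
def W(x,y,z): c,s=np.cos(v[2]),np.sin(v[2]); return np.array([v[0]+c*x-s*y,v[1]+s*x+c*y,z])
def toR(p): c,s=np.cos(v[2]),np.sin(v[2]); a=np.asarray(p)[...,:2]-v[:2]; return np.stack([a[...,0]*c+a[...,1]*s,-a[...,0]*s+a[...,1]*c],-1)
E
cat > fitk.py <<'E'
from h import *
import sys
def rect(im,C,z=26,s=4,x0=-75,x1=115,y0=-160,y1=40):
    "ortho view in rack frame at height z: row = x from x1 down, col = y from y1 down"
    xs=np.arange(x1,x0,-1/s); ys=np.arange(y1,y0,-1/s); X,Y=np.meshgrid(xs,ys,indexing='ij')
    P=np.stack([v[0]+np.cos(v[2])*X-np.sin(v[2])*Y,v[1]+np.sin(v[2])*X+np.cos(v[2])*Y,np.full_like(X,z)],-1)
    c,M,t=C; q=P@M.T+t
    return cv2.remap(im,(q[...,0]/q[...,2]*c['fx']+c['cx']).astype(np.float32),(q[...,1]/q[...,2]*c['fy']+c['cy']).astype(np.float32),cv2.INTER_CUBIC)
E
python3 - <<'E'
from fitk import *
im,d=viewer.get_image('wrist'); C=cal('wrist'); print(axes()[0])
np.savez('/tmp/w3.npz',im=im,d=d)
a=rect(im,C,29); 
p=cloud('wrist',d,C); q=p.reshape(-1,3); r=toR(q)
s=(q[:,2]>44)&(q[:,2]<62)&(abs(r[:,0]-35)<30)&(abs(r[:,1]+95)<30)
B=r[s]; print(len(B),B.mean(0),cv2.minAreaRect(B.astype(np.float32)))
dd=(q[:,2]>27)&(q[:,2]<40)
save('r3.png',a)
E
```

```text
t: 4.12
ee_pos: [599.2, -236.4, 150.7]
orientation: [3.14, 0.084, 0.001]
ft_force: [0.6, 0.5, 0.0]
width: 87.6
[ 599.56172081 -236.47790004  151.42627569]
625 [ 35.76711352 -93.6317768 ] ((35.622711181640625, -95.0660171508789), (37.95436477661133, 11.509186744689941), 1.4944980144500732)
```

View pics/r3.png

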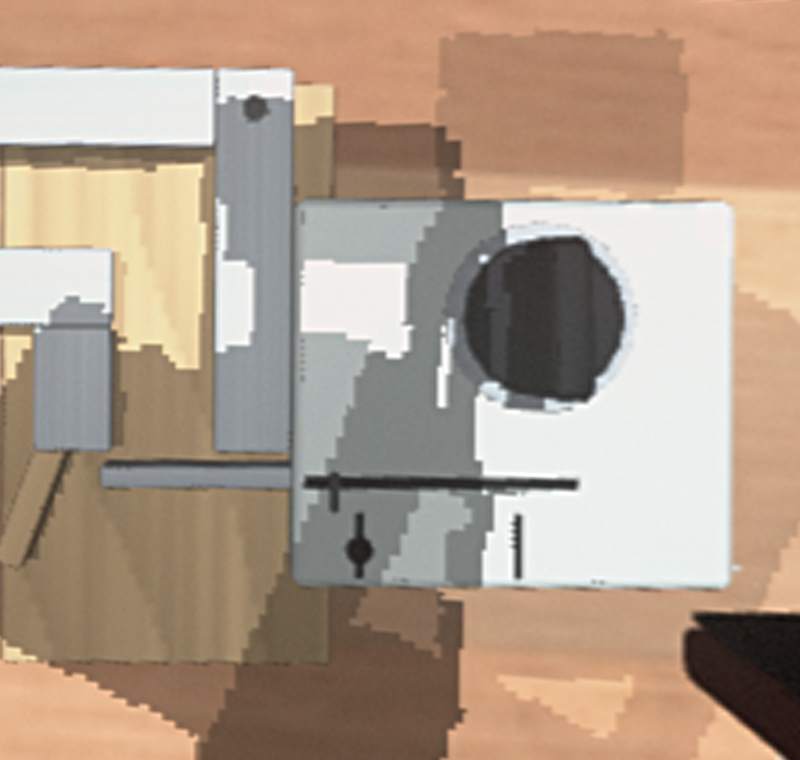

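The rack model is good to about 1 mm. The marks read y -49.8 and -89.5, and the pointer reads -43.5, so the knob value is about 0.04. The bar lies along x. I'll turn the wrist and go down on the bar.

```bash
python3 -m inch '[{"tx":0,"ty":0,"tz":0,"ax":0,"ay":0,"az":9.8,"jaw":1},{"tx":0,"ty":0,"tz":0,"ax":0,"ay":0,"az":9.8,"jaw":1},{"tx":0,"ty":0,"tz":0,"ax":0,"ay":0,"az":9.8,"jaw":1},{"tx":0,"ty":0,"tz":0,"ax":0,"ay":0,"az":9.8,"jaw":1},{"tx":0,"ty":0,"tz":0,"ax":0,"ay":0,"az":9.8,"jaw":1},{"tx":0,"ty":0,"tz":0,"ax":0,"ay":0,"az":9.8,"jaw":1},{"tx":0,"ty":0,"tz":0,"ax":0,"ay":0,"az":9.8,"jaw":1},{"tx":0,"ty":0,"tz":0,"ax":0,"ay":0,"az":9.8,"jaw":1},{"tx":0,"ty":0,"tz":0,"ax":0,"ay":0,"az":9.8,"jaw":1},{"tx":0,"ty":0,"tz":0,"ax":0,"ay":0,"az":0,"jaw":1},{"tx":0,"ty":0,"tz":0,"ax":0,"ay":0,"az":0,"jaw":1}]'
python3 -c "
from h import *
go(*W(35.3,-95,35),-85)"
```

```text
t: 5.55
ee_pos: [599.4, -236.5, 151.0]
orientation: [-2.318, 2.12, -0.003]
ft_force: [0.6, -0.1, -0.0]
width: 88.2
t(cm) [ 0.1  0.3 11.6] yaw -84.9 tilt 0.11 az 0.1 (or -179.9) q6 1.09
```

```bash
python3 -m inch '[{"tx":0.1,"ty":0.3,"tz":3,"ax":0,"ay":0,"az":0,"jaw":0.6},{"tx":0,"ty":0,"tz":3,"ax":0,"ay":0,"az":0,"jaw":0.6},{"tx":0,"ty":0,"tz":3,"ax":0,"ay":0,"az":0,"jaw":0.6},{"tx":0,"ty":0,"tz":2.5,"ax":0,"ay":0,"az":0,"jaw":0.6},{"tx":0,"ty":0,"tz":0,"ax":0,"ay":0,"az":0,"jaw":0.0},{"tx":0,"ty":0,"tz":0,"ax":0,"ay":0,"az":0,"jaw":0.0},{"tx":0,"ty":0,"tz":0,"ax":0,"ay":0,"az":0,"jaw":0.0},{"tx":0,"ty":0,"tz":0,"ax":0,"ay":0,"az":0,"jaw":0.0},{"tx":0,"ty":0,"tz":0,"ax":0,"ay":0,"az":0,"jaw":0.0}]'
```

```text
t: 6.68
ee_pos: [596.4, -237.7, 35.5]
orientation: [-2.314, 2.124, -0.001]
ft_force: [0.8, 2.8, 5.7]
width: 10.5
```

```bash
python3 -m inch '[{"tx":0,"ty":0,"tz":0,"ax":0,"ay":0,"az":-10,"jaw":0},{"tx":0,"ty":0,"tz":0,"ax":0,"ay":0,"az":-10,"jaw":0},{"tx":0,"ty":0,"tz":0,"ax":0,"ay":0,"az":-10,"jaw":0},{"tx":0,"ty":0,"tz":0,"ax":0,"ay":0,"az":-10,"jaw":0},{"tx":0,"ty":0,"tz":0,"ax":0,"ay":0,"az":-10,"jaw":0},{"tx":0,"ty":0,"tz":0,"ax":0,"ay":0,"az":-10,"jaw":0},{"tx":0,"ty":0,"tz":0,"ax":0,"ay":0,"az":-10,"jaw":0},{"tx":0,"ty":0,"tz":0,"ax":0,"ay":0,"az":-10,"jaw":0},{"tx":0,"ty":0,"tz":0,"ax":0,"ay":0,"az":-10,"jaw":0},{"tx":0,"ty":0,"tz":0,"ax":0,"ay":0,"az":-10,"jaw":0},{"tx":0,"ty":0,"tz":0,"ax":0,"ay":0,"az":-10,"jaw":0},{"tx":0,"ty":0,"tz":0,"ax":0,"ay":0,"az":0,"jaw":0}]'
python3 -m inch '[{"tx":0,"ty":0,"tz":0,"ax":0,"ay":0,"az":-10,"jaw":0},{"tx":0,"ty":0,"tz":0,"ax":0,"ay":0,"az":-10,"jaw":0},{"tx":0,"ty":0,"tz":0,"ax":0,"ay":0,"az":-10,"jaw":0},{"tx":0,"ty":0,"tz":0,"ax":0,"ay":0,"az":-10,"jaw":0},{"tx":0,"ty":0,"tz":0,"ax":0,"ay":0,"az":-10,"jaw":0},{"tx":0,"ty":0,"tz":0,"ax":0,"ay":0,"az":-10,"jaw":0},{"tx":0,"ty":0,"tz":0,"ax":0,"ay":0,"az":-10,"jaw":0},{"tx":0,"ty":0,"tz":0,"ax":0,"ay":0,"az":0,"jaw":0},{"tx":0,"ty":0,"tz":0,"ax":0,"ay":0,"az":0,"jaw":0}]'
cat > ptr.py <<'E'
from fitk import *
im,d=viewer.get_image('wrist'); C=cal('wrist')
import sys
a=rect(im,C,29,4); save(sys.argv[1],a)
g=a.mean(2)
def dark(xa,xb):
    rows=g[int((115-xa)*4):int((115-xb)*4)]; return rows.mean(0)
for nm,xa,xb in(('pointer',-8.5,-12),('marks',-15.5,-19)):
    r=dark(xa,xb); c=np.where(r[300:]<60)[0]+300
    print(nm,np.round(40-c/4,1))
go(*axes()[0])
E
python3 ptr.py r4.png
```

```text
t: 8.18
ee_pos: [595.8, -237.3, 35.5]
orientation: [-3.066, -0.681, 0.001]
ft_force: [-2.5, 3.5, 7.6]
width: 10.7
t: 9.3
ee_pos: [595.5, -237.8, 35.5]
orientation: [-2.123, -2.314, 0.001]
ft_force: [-3.7, 1.6, 7.1]
width: 11.0
pointer []
marks [-50.2 -50.5 -50.8 -51.  -51.2 -51.5 -89.8 -90.  -90.2]
t(cm) [0. 0. 0.] yaw 94.9 tilt 0.06 q6 -2.05
```

View pics/r4.png

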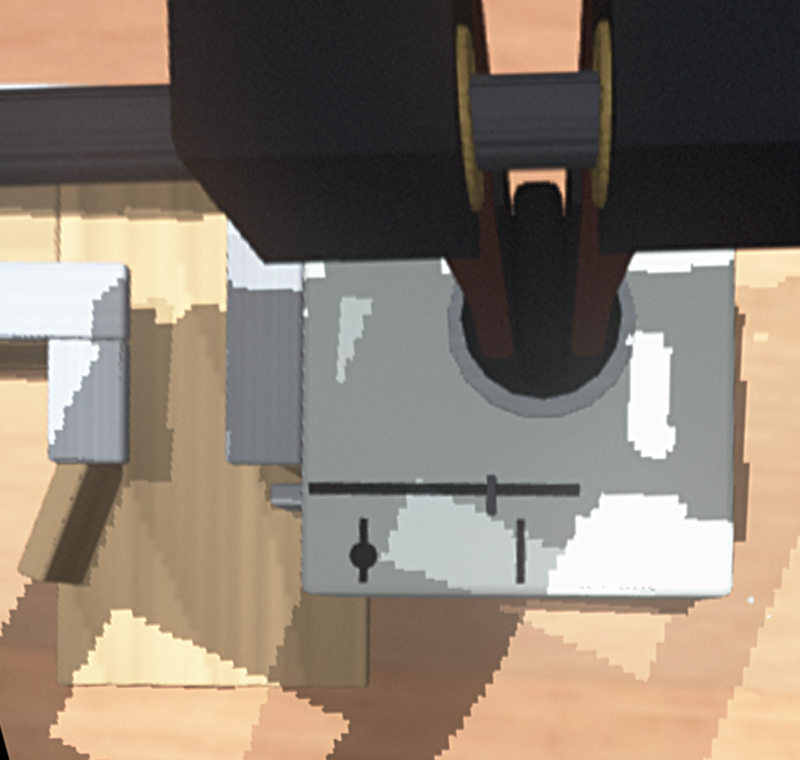

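The camera sees the pointer well: pointer at column 491, open mark at 520, so 7.2 mm (33°) is still to go. The wrist limit is near, so I'll regrip half a turn back.

```bash
python3 -m inch '[{"tx":0,"ty":0,"tz":0,"ax":0,"ay":0,"az":0,"jaw":1},{"tx":0,"ty":0,"tz":0,"ax":0,"ay":0,"az":0,"jaw":1},{"tx":0,"ty":0,"tz":0,"ax":0,"ay":0,"az":0,"jaw":1},{"tx":0,"ty":0,"tz":0,"ax":0,"ay":0,"az":0,"jaw":1},{"tx":0,"ty":0,"tz":-1,"ax":0,"ay":0,"az":0,"jaw":1},{"tx":0,"ty":0,"tz":-1,"ax":0,"ay":0,"az":0,"jaw":1},{"tx":0,"ty":0,"tz":-1,"ax":0,"ay":0,"az":0,"jaw":1}]'
python3 -m inch '[{"tx":0,"ty":0,"tz":0,"ax":0,"ay":0,"az":10,"jaw":1},{"tx":0,"ty":0,"tz":0,"ax":0,"ay":0,"az":10,"jaw":1},{"tx":0,"ty":0,"tz":0,"ax":0,"ay":0,"az":10,"jaw":1},{"tx":0,"ty":0,"tz":0,"ax":0,"ay":0,"az":10,"jaw":1},{"tx":0,"ty":0,"tz":0,"ax":0,"ay":0,"az":10,"jaw":1},{"tx":0,"ty":0,"tz":0,"ax":0,"ay":0,"az":10,"jaw":1},{"tx":0,"ty":0,"tz":0,"ax":0,"ay":0,"az":10,"jaw":1},{"tx":0,"ty":0,"tz":0,"ax":0,"ay":0,"az":10,"jaw":1},{"tx":0,"ty":0,"tz":0,"ax":0,"ay":0,"az":10,"jaw":1}]'
python3 -m inch '[{"tx":0,"ty":0,"tz":0,"ax":0,"ay":0,"az":10,"jaw":1},{"tx":0,"ty":0,"tz":0,"ax":0,"ay":0,"az":10,"jaw":1},{"tx":0,"ty":0,"tz":0,"ax":0,"ay":0,"az":10,"jaw":1},{"tx":0,"ty":0,"tz":0,"ax":0,"ay":0,"az":10,"jaw":1},{"tx":0,"ty":0,"tz":0,"ax":0,"ay":0,"az":10,"jaw":1},{"tx":0,"ty":0,"tz":0,"ax":0,"ay":0,"az":10,"jaw":1},{"tx":0,"ty":0,"tz":0,"ax":0,"ay":0,"az":10,"jaw":1},{"tx":0,"ty":0,"tz":0,"ax":0,"ay":0,"az":10,"jaw":1},{"tx":0,"ty":0,"tz":0,"ax":0,"ay":0,"az":10,"jaw":1},{"tx":0,"ty":0,"tz":0,"ax":0,"ay":0,"az":0,"jaw":1},{"tx":0,"ty":0,"tz":0,"ax":0,"ay":0,"az":0,"jaw":1}]'
python3 -c "
from h import *
go(*W(35.3,-95,35.5),-85)"
```

```text
t: 10.22
ee_pos: [596.3, -238.0, 65.8]
orientation: [2.124, 2.314, 0.0]
ft_force: [0.2, -0.2, 0.5]
width: 77.2
t: 11.35
ee_pos: [596.3, -238.0, 65.5]
orientation: [3.139, 0.125, 0.001]
ft_force: [-0.3, -0.8, -0.3]
width: 88.0
t: 12.72
ee_pos: [596.2, -237.9, 65.1]
orientation: [-2.318, 2.12, -0.001]
ft_force: [-0.7, -0.0, 0.4]
width: 87.7
t(cm) [-0.01 -0.05  2.96] yaw -84.9 tilt 0.03 az 0.1 (or -179.9) q6 1.08
```

```bash
python3 -m inch '[{"tx":0,"ty":0,"tz":1.5,"ax":0,"ay":0,"az":0,"jaw":0.5},{"tx":0,"ty":0,"tz":1.5,"ax":0,"ay":0,"az":0,"jaw":0.4},{"tx":0,"ty":0,"tz":0,"ax":0,"ay":0,"az":0,"jaw":0},{"tx":0,"ty":0,"tz":0,"ax":0,"ay":0,"az":0,"jaw":0},{"tx":0,"ty":0,"tz":0,"ax":0,"ay":0,"az":0,"jaw":0},{"tx":0,"ty":0,"tz":0,"ax":0,"ay":0,"az":0,"jaw":0},{"tx":0,"ty":0,"tz":0,"ax":0,"ay":0,"az":0,"jaw":0}]'
python3 -m inch '[{"tx":0,"ty":0,"tz":0,"ax":0,"ay":0,"az":-8,"jaw":0},{"tx":0,"ty":0,"tz":0,"ax":0,"ay":0,"az":-8,"jaw":0},{"tx":0,"ty":0,"tz":0,"ax":0,"ay":0,"az":-9,"jaw":0},{"tx":0,"ty":0,"tz":0,"ax":0,"ay":0,"az":-9,"jaw":0},{"tx":0,"ty":0,"tz":0,"ax":0,"ay":0,"az":0,"jaw":0},{"tx":0,"ty":0,"tz":0,"ax":0,"ay":0,"az":0,"jaw":0}]'
python3 -m inch '[{"tx":0,"ty":0,"tz":0,"ax":0,"ay":0,"az":0,"jaw":0.6},{"tx":0,"ty":0,"tz":0,"ax":0,"ay":0,"az":0,"jaw":0.6},{"tx":0,"ty":0,"tz":0,"ax":0,"ay":0,"az":0,"jaw":0.6},{"tx":0,"ty":0,"tz":0,"ax":0,"ay":0,"az":0,"jaw":0.6},{"tx":0,"ty":0,"tz":-4,"ax":0,"ay":0,"az":0,"jaw":0.6},{"tx":0,"ty":0,"tz":-4,"ax":0,"ay":0,"az":0,"jaw":1},{"tx":0,"ty":0,"tz":-4,"ax":0,"ay":0,"az":0,"jaw":1},{"tx":0,"ty":0,"tz":-4,"ax":0,"ay":0,"az":-9,"jaw":1},{"tx":0,"ty":0,"tz":0,"ax":0,"ay":0,"az":-9,"jaw":1},{"tx":0,"ty":0,"tz":0,"ax":0,"ay":0,"az":-9,"jaw":1},{"tx":0,"ty":0,"tz":0,"ax":0,"ay":0,"az":-9,"jaw":1},{"tx":0,"ty":0,"tz":0,"ax":0,"ay":0,"az":-9,"jaw":1}]'
python3 -m inch '[{"tx":0,"ty":0,"tz":0,"ax":0,"ay":0,"az":-9,"jaw":1},{"tx":0,"ty":0,"tz":0,"ax":0,"ay":0,"az":0,"jaw":1},{"tx":0,"ty":0,"tz":0,"ax":0,"ay":0,"az":0,"jaw":1}]'
cat >> h.py <<'E'
def stamps(n='top'):
    im,d=viewer.get_image(n); pc=cloud(n,d); out=[]
    for m in masks_of(n,'stamp1'):
        if m['score']<.25: continue
        s=m['pixels']&(d>0); P=pc[s]; k=P[:,2]>62
        if k.sum()<3: continue
        hsv=cv2.cvtColor(im,cv2.COLOR_RGB2HSV)[s]; 
        h=P[k][:,:2]; out.append((m['score'],h.mean(0),P[:,2].max(),np.round(m['location']),im[s][P[:,2]>30].mean(0)))
        print('score %.2f top %s zmax %.0f rack %s px %s rgb %s'%(out[-1][0],np.round(h.mean(0)),P[:,2].max(),np.round(toR(h.mean(0))),out[-1][3],np.round(out[-1][4])))
    return out
E
python3 ptr.py r5.png; python3 -c "
from h import *
stamps('top');stamps('scene')"
```

```text
t: 13.6
ee_pos: [596.2, -238.0, 35.0]
orientation: [-2.314, 2.124, -0.001]
ft_force: [0.7, -0.6, -0.3]
width: 21.1
t: 14.35
ee_pos: [596.0, -237.7, 34.9]
orientation: [-2.832, 1.359, 0.0]
ft_force: [-0.4, 1.9, 2.3]
width: 10.8
t: 15.85
ee_pos: [596.0, -237.9, 194.7]
orientation: [3.138, -0.159, 0.0]
ft_force: [0.1, 0.4, -0.4]
width: 88.1
t: 16.23
ee_pos: [596.0, -237.9, 194.7]
orientation: [-3.141, -0.075, 0.0]
ft_force: [-0.2, -0.3, -0.3]
width: 87.9
pointer []
marks [-49.5 -49.8 -50. ]
t(cm) [0. 0. 0.] yaw 2.8 tilt 0.00 q6 -0.45
score 0.72 top [457. 203.] zmax 75 rack [-80. 353.] px [214. 238.] rgb [109.  80.  60.]
score 0.63 top [380. 247.] zmax 76 rack [-154.  402.] px [198. 261.] rgb [ 79.  44. 111.]
score 0.63 top [383. 502.] zmax 77 rack [-137.  655.] px [107. 259.] rgb [66. 35. 94.]
score 0.57 top [433.  13.] zmax 839 rack [-114.  165.] px [278. 246.] rgb [117.  88.  68.]
score 0.56 top [ 433. -184.] zmax 691 rack [-125.  -32.] px [348. 246.] rgb [74. 53. 39.]
score 0.45 top [367. 168.] zmax 77 rack [-171.  323.] px [225. 272.] rgb [139. 101. 124.]
score 0.29 top [429. 367.] zmax 125 rack [-98. 518.] px [149. 244.] rgb [120. 105.  65.]
score 0.81 top [378. 254.] zmax 75 rack [-156.  408.] px [264. 291.] rgb [ 99.  53. 126.]
score 0.71 top [ 430. -183.] zmax 76 rack [-128.  -31.] px [358. 206.] rgb [101.  69.  41.]
score 0.70 top [ 443. -364.] zmax 73 rack [-125. -213.] px [391. 183.] rgb [110.  78.  50.]
score 0.61 top [365. 173.] zmax 75 rack [-173.  328.] px [291. 281.] rgb [173. 108. 130.]
score 0.58 top [381. 508.] zmax 75 rack [-138.  661.] px [170. 352.] rgb [ 98.  50. 128.]
score 0.57 top [432.  19.] zmax 76 rack [-115.  171.] px [310. 235.] rgb [135.  93.  56.]
score 0.51 top [454. 208.] zmax 75 rack [-83. 358.] px [260. 263.] rgb [132.  92.  57.]
```

View pics/r5.png

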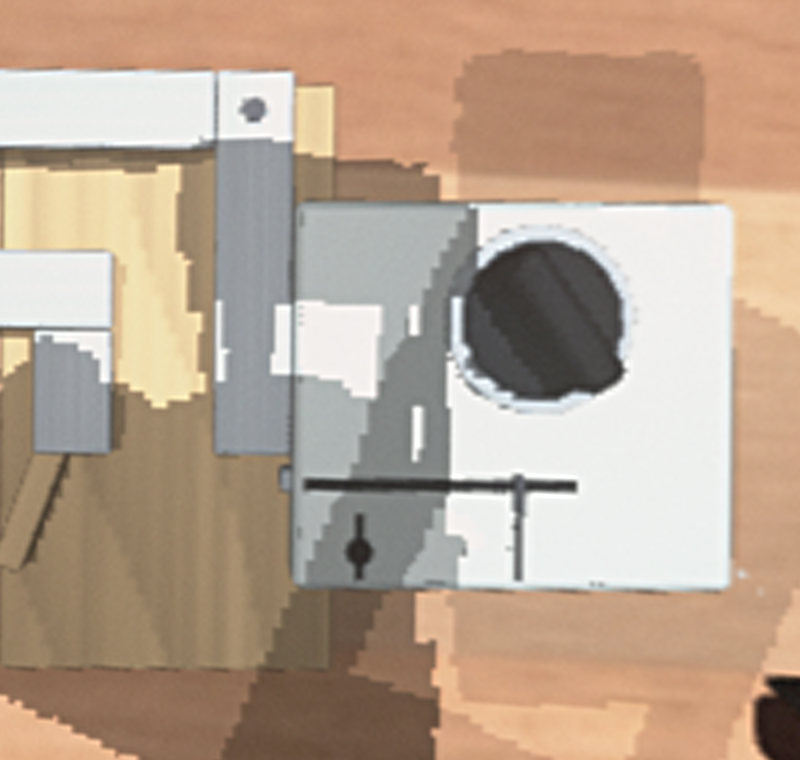

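The pointer stands on the open mark (column 518 for both) and the gate is retracted. Now stamp A at about (432,-183).

```bash
python3 -m inch '[{"tx":-4.04,"ty":-1.6,"tz":1,"ax":0,"ay":0,"az":0,"jaw":0.8},{"tx":-4.04,"ty":-1.6,"tz":1,"ax":0,"ay":0,"az":0,"jaw":0.8},{"tx":-4.04,"ty":-1.6,"tz":1,"ax":0,"ay":0,"az":0,"jaw":0.8},{"tx":-4.04,"ty":-1.6,"tz":1,"ax":0,"ay":0,"az":0,"jaw":0.8},{"tx":0,"ty":0,"tz":0,"ax":0,"ay":0,"az":0,"jaw":0.8},{"tx":0,"ty":0,"tz":0,"ax":0,"ay":0,"az":0,"jaw":0.8}]'
cat >> h.py <<'E'
def near(x,y,z=33.5,yaw=3.2):
    im,d=viewer.get_image('wrist'); C=cal('wrist'); p=cloud('wrist',d,C); 
    s=(p[...,2]>62)&(p[...,2]<82)&(np.hypot(p[...,0]-x,p[...,1]-y)<45)
    n,lab,st,ce=cv2.connectedComponentsWithStats(s.astype(np.uint8))
    for i in range(1,n):
        if st[i,4]<30: continue
        q=p[lab==i]; (cx,cy),r=cv2.minEnclosingCircle(q[:,:2].astype(np.float32))
        print('blob n%d circ (%.1f %.1f) r %.1f mean %s ztop %.1f rgb %s'%(st[i,4],cx,cy,r,np.round(q.mean(0),1),np.percentile(q[:,2],95),np.round(im[lab==i].mean(0))))
        go(cx,cy,z,yaw)
    return im
E
python3 -c "
from h import *
near(432,-183)"
```

```text
t: 17.23
ee_pos: [432.7, -182.7, 155.3]
orientation: [3.14, 0.079, 0.003]
ft_force: [0.5, 0.2, 0.2]
width: 70.3
blob n598 circ (436.0 -188.9) r 11.8 mean [ 436.  -187.1   69.8] ztop 72.6 rgb [151. 107.  78.]
t(cm) [ 0.24  0.6  12.19] yaw 2.9 tilt 0.14 az -0.3 (or 179.7) q6 -0.48
```

```bash
python3 -m inch '[{"tx":0.24,"ty":0.6,"tz":4,"ax":0,"ay":0,"az":0,"jaw":0.8},{"tx":0,"ty":0,"tz":4,"ax":0,"ay":0,"az":0,"jaw":0.8},{"tx":0,"ty":0,"tz":4.2,"ax":0,"ay":0,"az":0,"jaw":0.6},{"tx":0,"ty":0,"tz":0,"ax":0,"ay":0,"az":0,"jaw":0.2},{"tx":0,"ty":0,"tz":0,"ax":0,"ay":0,"az":0,"jaw":0.1},{"tx":0,"ty":0,"tz":0,"ax":0,"ay":0,"az":0,"jaw":0.1},{"tx":0,"ty":0,"tz":0,"ax":0,"ay":0,"az":0,"jaw":0.1},{"tx":0,"ty":0,"tz":0,"ax":0,"ay":0,"az":0,"jaw":0.1}]'
python3 -m inch '[{"tx":0,"ty":0,"tz":-1.5,"ax":0,"ay":0,"az":0,"jaw":0.1},{"tx":0,"ty":0,"tz":-1.5,"ax":0,"ay":0,"az":0,"jaw":0.1},{"tx":0,"ty":0,"tz":0,"ax":0,"ay":0,"az":0,"jaw":0.1}]'
python3 -c "
from h import *
print(v); go(*W(-45,0,63.5),3.2);go(*W(-45,0,38),3.2); print(W(-45,0,38))"
```

```text
t: 18.27
ee_pos: [435.1, -188.5, 34.0]
orientation: [3.139, 0.08, 0.004]
ft_force: [-0.7, 1.0, 7.8]
width: 23.5
t: 18.65
ee_pos: [435.1, -188.5, 64.3]
orientation: [3.139, 0.08, 0.004]
ft_force: [-1.0, 0.1, -1.8]
width: 23.3
[ 5.56139068e+02 -1.44974583e+02  5.59186775e-02]
t(cm) [ 7.81 -3.71  0.1 ] yaw 2.9 tilt 0.18 az -0.3 (or 179.7) q6 -0.48
t(cm) [ 7.8  -3.71  2.65] yaw 2.9 tilt 0.18 az -0.3 (or 179.7) q6 -0.48
[ 511.20940515 -147.48961265   38.        ]
```

```bash
python3 -m inch '[{"tx":2.6,"ty":-1.24,"tz":0,"ax":0,"ay":0,"az":0,"jaw":0.1},{"tx":2.6,"ty":-1.24,"tz":0,"ax":0,"ay":0,"az":0,"jaw":0.1},{"tx":2.6,"ty":-1.23,"tz":0,"ax":0,"ay":0,"az":-0.3,"jaw":0.1},{"tx":0,"ty":0,"tz":1.5,"ax":0,"ay":0,"az":0,"jaw":0.1},{"tx":0,"ty":0,"tz":1.05,"ax":0,"ay":0,"az":0,"jaw":0.1},{"tx":0,"ty":0,"tz":0,"ax":0,"ay":0,"az":0,"jaw":0.1},{"tx":0,"ty":0,"tz":0,"ax":0,"ay":0,"az":0,"jaw":0.1}]'
python3 -c "
from h import *
print(toR(axes()[0]));go(*W(65,0,38.5),3.2);go(*W(65,185,38.5),3.2)
im,d=viewer.get_image('wrist');save('w6.png',im[50:,100:470],2)"
```

```text
t: 19.52
ee_pos: [508.7, -147.2, 36.4]
orientation: [-3.14, -0.087, 0.003]
ft_force: [0.1, 0.5, -1.5]
width: 23.6
[-47.47015805   0.3916242 ]
t(cm) [11.25  0.03 -0.23] yaw 3.2 tilt 0.11 az -0.0 (or 180.0) q6 -0.36
t(cm) [ 11.23 -18.47  -0.21] yaw 3.2 tilt 0.11 az -0.0 (or 180.0) q6 -0.36
```

View pics/w6.png

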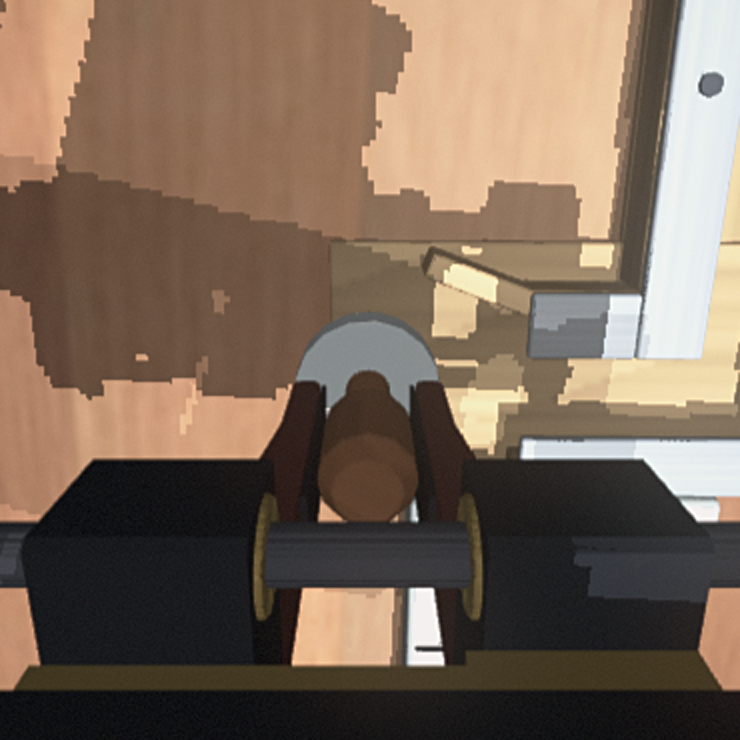

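The stamp is held upright on the apron, facing the mouth. The force reading shows it hanging about 1 mm clear of the floor, which is ideal for sliding. Slide in.

```bash
python3 -m inch '[{"tx":1.5,"ty":0.03,"tz":0,"ax":0,"ay":0,"az":0,"jaw":0.1},{"tx":1.5,"ty":0,"tz":0,"ax":0,"ay":0,"az":0,"jaw":0.1},{"tx":1.5,"ty":0,"tz":0,"ax":0,"ay":0,"az":0,"jaw":0.1},{"tx":1.5,"ty":0,"tz":0,"ax":0,"ay":0,"az":0,"jaw":0.1},{"tx":0,"ty":0,"tz":0,"ax":0,"ay":0,"az":0,"jaw":0.1}]'
python3 -c "
from h import *
print(toR(axes()[0]));go(*W(65,0,38.5),3.2)"
```

```text
t: 20.2
ee_pos: [571.7, -143.9, 37.2]
orientation: [3.14, 0.089, 0.002]
ft_force: [-0.4, -0.3, -1.6]
width: 23.3
[15.5586634   0.21357385]
t(cm) [ 4.94  0.03 -0.12] yaw 3.3 tilt 0.08 az 0.1 (or -179.9) q6 -0.32
```

```bash
python3 -m inch '[{"tx":1.5,"ty":0,"tz":0,"ax":0,"ay":0,"az":0,"jaw":0.1},{"tx":1.5,"ty":0,"tz":0,"ax":0,"ay":0,"az":0,"jaw":0.1},{"tx":1.5,"ty":0,"tz":0,"ax":0,"ay":0,"az":0,"jaw":0.1},{"tx":0.4,"ty":0,"tz":0,"ax":0,"ay":0,"az":0,"jaw":0.1},{"tx":0,"ty":0,"tz":0,"ax":0,"ay":0,"az":0,"jaw":0.1}]'
python3 -c "
from h import *
go(*W(65,0,37.5),3.2);go(*W(65,185,37.5),3.2)"
python3 -m inch '[{"tx":0,"ty":-1.5,"tz":0,"ax":0,"ay":0,"az":0,"jaw":0.1},{"tx":0,"ty":-1.5,"tz":0,"ax":0,"ay":0,"az":0,"jaw":0.1},{"tx":0,"ty":-1.5,"tz":0,"ax":0,"ay":0,"az":0,"jaw":0.1},{"tx":0,"ty":-1.5,"tz":0,"ax":0,"ay":0,"az":0,"jaw":0.1},{"tx":0,"ty":0,"tz":0,"ax":0,"ay":0,"az":0,"jaw":0.1}]'
python3 -c "
from h import *
print(toR(axes()[0]));go(*W(65,185,37.5),3.2)"
```

```text
t: 20.82
ee_pos: [619.0, -141.1, 37.0]
orientation: [-3.14, -0.088, 0.001]
ft_force: [0.3, 0.8, -1.0]
width: 23.3
t(cm) [ 0.2   0.03 -0.05] yaw 3.2 tilt 0.02 az 0.0 (or -180.0) q6 -0.30
t(cm) [  0.21 -18.47  -0.05] yaw 3.2 tilt 0.02 az 0.0 (or -180.0) q6 -0.30
t: 21.45
ee_pos: [615.5, -79.7, 37.2]
orientation: [-3.14, -0.091, 0.0]
ft_force: [0.4, 0.6, -0.7]
width: 23.4
[62.94346447 61.82102528]
t(cm) [  0.23 -12.32  -0.03] yaw 3.3 tilt 0.02 az 0.1 (or -179.9) q6 -0.21
```

Running free of contact. On to y 186.

```bash
python3 -m inch '[{"tx":0.1,"ty":-2,"tz":0,"ax":0,"ay":0,"az":0,"jaw":0.1},{"tx":0,"ty":-2,"tz":0,"ax":0,"ay":0,"az":0,"jaw":0.1},{"tx":0,"ty":-2,"tz":0,"ax":0,"ay":0,"az":0,"jaw":0.1},{"tx":0,"ty":-2,"tz":0,"ax":0,"ay":0,"az":0,"jaw":0.1},{"tx":0,"ty":-2,"tz":0,"ax":0,"ay":0,"az":0,"jaw":0.1},{"tx":0,"ty":-1.4,"tz":0,"ax":0,"ay":0,"az":0,"jaw":0.1},{"tx":0,"ty":-0.7,"tz":0,"ax":0,"ay":0,"az":0,"jaw":0.1},{"tx":0,"ty":-0.2,"tz":0,"ax":0,"ay":0,"az":0,"jaw":0.1},{"tx":0,"ty":0,"tz":0,"ax":0,"ay":0,"az":0,"jaw":0.1}]'
python3 -c "
from h import *
print(toR(axes()[0]));go(*W(65,188,37.5),3.2)"
```

```text
t: 22.58
ee_pos: [609.8, 41.2, 37.2]
orientation: [3.14, 0.087, -0.0]
ft_force: [-0.4, 0.4, -1.5]
width: 23.5
[ 63.95756402 182.90442418]
t(cm) [ 0.1  -0.51 -0.03] yaw 3.2 tilt 0.00 az -0.0 (or 180.0) q6 -0.01
```

```bash
python3 -m inch '[{"tx":0.1,"ty":-0.5,"tz":0,"ax":0,"ay":0,"az":0,"jaw":0.1},{"tx":0,"ty":-0.1,"tz":0.1,"ax":0,"ay":0,"az":0,"jaw":0.1},{"tx":0,"ty":0,"tz":0,"ax":0,"ay":0,"az":0,"jaw":0.1}]'
python3 -m inch '[{"tx":0,"ty":0,"tz":0,"ax":0,"ay":0,"az":0,"jaw":0.5},{"tx":0,"ty":0,"tz":0,"ax":0,"ay":0,"az":0,"jaw":0.5},{"tx":0,"ty":0,"tz":0,"ax":0,"ay":0,"az":0,"jaw":0.5},{"tx":0,"ty":0,"tz":-4,"ax":0,"ay":0,"az":0,"jaw":0.5},{"tx":0,"ty":0,"tz":-4,"ax":0,"ay":0,"az":0,"jaw":0.7},{"tx":0,"ty":0,"tz":-4,"ax":0,"ay":0,"az":0,"jaw":0.8},{"tx":0,"ty":0,"tz":0,"ax":0,"ay":0,"az":0,"jaw":0.8}]'
python3 -c "
from h import *
e=axes()[0]; near(*e[:2]); print(toR(e)); go(433,12,155,3.2)"
```

```text
t: 22.95
ee_pos: [610.3, 47.5, 36.1]
orientation: [3.14, 0.088, -0.0]
ft_force: [-1.3, -0.2, -0.8]
width: 23.4
t: 23.82
ee_pos: [612.7, 47.7, 159.7]
orientation: [-3.14, -0.088, -0.01]
ft_force: [-0.1, -0.0, 0.7]
width: 68.6
blob n610 circ (609.1 47.4) r 12.0 mean [609.1  49.2  71.5] ztop 74.5 rgb [141. 104.  80.]
t(cm) [-2.500e-01  1.000e-02  1.241e+01] yaw 3.2 tilt 0.18 az 0.0 (or -180.0) q6 0.00
[ 67.21720308 189.20921307]
t(cm) [-18.     2.56   0.2 ] yaw 3.2 tilt 0.18 az 0.0 (or -180.0) q6 0.00
```

First stamp stands at the lane end (rack y about 189). Next is stamp B.

```bash
python3 -m inch '[{"tx":-4.5,"ty":0.64,"tz":0,"ax":0,"ay":0,"az":0,"jaw":0.8},{"tx":-4.5,"ty":0.64,"tz":0,"ax":0,"ay":0,"az":0,"jaw":0.8},{"tx":-4.5,"ty":0.64,"tz":0,"ax":0,"ay":0,"az":0,"jaw":0.8},{"tx":-4.5,"ty":0.64,"tz":0,"ax":0,"ay":0,"az":0,"jaw":0.8},{"tx":0,"ty":0,"tz":0,"ax":0,"ay":0,"az":0,"jaw":0.8},{"tx":0,"ty":0,"tz":0,"ax":0,"ay":0,"az":0,"jaw":0.8}]'
python3 -c "
from h import *
near(433,12)"
```

```text
t: 24.62
ee_pos: [432.7, 12.0, 155.8]
orientation: [-3.14, -0.088, -0.0]
ft_force: [-0.1, 0.1, 0.4]
width: 70.4
blob n603 circ (437.0 16.2) r 11.8 mean [436.8  17.6  69.9] ztop 72.7 rgb [148. 106.  79.]
t(cm) [ 0.4  -0.4  12.24] yaw 3.2 tilt 0.03 az 0.0 (or -180.0) q6 -0.06
```

```bash
python3 -m inch '[{"tx":0.4,"ty":-0.4,"tz":4,"ax":0,"ay":0,"az":0,"jaw":0.8},{"tx":0,"ty":0,"tz":4,"ax":0,"ay":0,"az":0,"jaw":0.8},{"tx":0,"ty":0,"tz":4.2,"ax":0,"ay":0,"az":0,"jaw":0.6},{"tx":0,"ty":0,"tz":0,"ax":0,"ay":0,"az":0,"jaw":0.2},{"tx":0,"ty":0,"tz":0,"ax":0,"ay":0,"az":0,"jaw":0.1},{"tx":0,"ty":0,"tz":0,"ax":0,"ay":0,"az":0,"jaw":0.1},{"tx":0,"ty":0,"tz":0,"ax":0,"ay":0,"az":0,"jaw":0.1},{"tx":0,"ty":0,"tz":0,"ax":0,"ay":0,"az":0,"jaw":0.1}]'
python3 -m inch '[{"tx":0,"ty":0,"tz":-2,"ax":0,"ay":0,"az":0,"jaw":0.1},{"tx":0,"ty":0,"tz":-1.5,"ax":0,"ay":0,"az":0,"jaw":0.1},{"tx":0,"ty":0,"tz":0,"ax":0,"ay":0,"az":0,"jaw":0.1}]'
python3 -c "
from h import *
go(*W(-47,0,38),3.2)"
```

```text
t: 25.68
ee_pos: [436.6, 16.1, 35.2]
orientation: [3.14, 0.088, 0.003]
ft_force: [-1.6, 1.0, 8.9]
width: 23.1
t: 26.05
ee_pos: [436.8, 16.1, 70.3]
orientation: [3.14, 0.088, 0.005]
ft_force: [-0.8, 0.7, -0.9]
width: 23.4
t(cm) [ 6.3  16.75  3.25] yaw 3.2 tilt 0.17 az 0.0 (or -180.0) q6 -0.05
```

```bash
python3 -m inch '[{"tx":1.6,"ty":4.2,"tz":0,"ax":0,"ay":0,"az":0,"jaw":0.1},{"tx":1.6,"ty":4.2,"tz":0,"ax":0,"ay":0,"az":0,"jaw":0.1},{"tx":1.6,"ty":4.2,"tz":0,"ax":0,"ay":0,"az":0,"jaw":0.1},{"tx":1.5,"ty":4.15,"tz":0,"ax":0,"ay":0,"az":0,"jaw":0.1},{"tx":0,"ty":0,"tz":1.5,"ax":0,"ay":0,"az":0,"jaw":0.1},{"tx":0,"ty":0,"tz":1.53,"ax":0,"ay":0,"az":0,"jaw":0.1},{"tx":0,"ty":0,"tz":0,"ax":0,"ay":0,"az":0,"jaw":0.1},{"tx":0,"ty":0,"tz":0,"ax":0,"ay":0,"az":0,"jaw":0.1}]'
python3 -c "
from h import *
print(toR(axes()[0]));go(*W(65,0,38.5),3.2)"
```

```text
t: 27.05
ee_pos: [507.1, -146.4, 38.0]
orientation: [-3.14, -0.09, 0.003]
ft_force: [0.2, 0.0, -1.1]
width: 23.6
[-48.99416218   1.35920334]
t(cm) [11.4   0.15 -0.07] yaw 3.3 tilt 0.12 az 0.1 (or -179.9) q6 -0.36
```

```bash
python3 -m inch '[{"tx":1.5,"ty":0.1,"tz":0,"ax":0,"ay":0,"az":0,"jaw":0.1},{"tx":1.5,"ty":0,"tz":0,"ax":0,"ay":0,"az":0,"jaw":0.1},{"tx":1.5,"ty":0,"tz":0,"ax":0,"ay":0,"az":0,"jaw":0.1},{"tx":1.5,"ty":0,"tz":0,"ax":0,"ay":0,"az":0,"jaw":0.1},{"tx":1.5,"ty":0,"tz":0,"ax":0,"ay":0,"az":0,"jaw":0.1},{"tx":0,"ty":0,"tz":0,"ax":0,"ay":0,"az":0,"jaw":0.1}]'
python3 -c "
from h import *
print(toR(axes()[0]));go(*W(65,0,38.5),3.2)"
```

```text
t: 27.8
ee_pos: [584.5, -144.4, 38.9]
orientation: [3.14, 0.089, 0.002]
ft_force: [-0.3, -0.4, -0.8]
width: 23.1
[28.3657919 -0.9838108]
t(cm) [ 3.66 -0.1   0.05] yaw 3.2 tilt 0.07 az 0.0 (or -180.0) q6 -0.32
```

```bash
python3 -m inch '[{"tx":1.5,"ty":0,"tz":0,"ax":0,"ay":0,"az":0,"jaw":0.1},{"tx":1.5,"ty":0,"tz":0,"ax":0,"ay":0,"az":0,"jaw":0.1},{"tx":0.7,"ty":0,"tz":0,"ax":0,"ay":0,"az":0,"jaw":0.1},{"tx":0,"ty":0,"tz":0,"ax":0,"ay":0,"az":0,"jaw":0.1},{"tx":0,"ty":-1.5,"tz":0,"ax":0,"ay":0,"az":0,"jaw":0.1},{"tx":0,"ty":-1.5,"tz":0,"ax":0,"ay":0,"az":0,"jaw":0.1},{"tx":0,"ty":-1.5,"tz":0,"ax":0,"ay":0,"az":0,"jaw":0.1},{"tx":0,"ty":-1.5,"tz":0,"ax":0,"ay":0,"az":0,"jaw":0.1},{"tx":0,"ty":0,"tz":0,"ax":0,"ay":0,"az":0,"jaw":0.1}]'
python3 -c "
from h import *
print(toR(axes()[0]));go(*W(65,142,38.5),3.2)"
```

```text
t: 28.92
ee_pos: [616.5, -80.9, 38.9]
orientation: [-3.14, -0.091, 0.0]
ft_force: [-0.1, 0.1, -1.4]
width: 23.2
[63.87582864 60.62484503]
t(cm) [ 0.13 -8.14  0.04] yaw 3.3 tilt 0.01 az 0.1 (or -179.9) q6 -0.21
```

```bash
python3 -m inch '[{"tx":0.1,"ty":-2,"tz":0,"ax":0,"ay":0,"az":0,"jaw":0.1},{"tx":0,"ty":-2,"tz":0,"ax":0,"ay":0,"az":0,"jaw":0.1},{"tx":0,"ty":-2,"tz":0,"ax":0,"ay":0,"az":0,"jaw":0.1},{"tx":0,"ty":-1.5,"tz":0,"ax":0,"ay":0,"az":0,"jaw":0.1},{"tx":0,"ty":-0.5,"tz":0,"ax":0,"ay":0,"az":0,"jaw":0.1},{"tx":0,"ty":0,"tz":0,"ax":0,"ay":0,"az":0,"jaw":0.1}]'
python3 -c "
from h import *
print(toR(axes()[0]));go(*W(65,142,38.5),3.2)"
```

```text
t: 29.68
ee_pos: [613.2, -2.2, 38.9]
orientation: [3.14, 0.089, 0.0]
ft_force: [0.3, -1.0, -1.5]
width: 23.5
[ 64.97967532 139.40626248]
t(cm) [ 0.   -0.26  0.04] yaw 3.2 tilt 0.01 az 0.0 (or -180.0) q6 -0.08
```

```bash
python3 -m inch '[{"tx":0,"ty":-0.35,"tz":0.1,"ax":0,"ay":0,"az":0,"jaw":0.1},{"tx":0,"ty":0,"tz":0,"ax":0,"ay":0,"az":0,"jaw":0.1},{"tx":0,"ty":0,"tz":0,"ax":0,"ay":0,"az":0,"jaw":0.5},{"tx":0,"ty":0,"tz":0,"ax":0,"ay":0,"az":0,"jaw":0.5},{"tx":0,"ty":0,"tz":0,"ax":0,"ay":0,"az":0,"jaw":0.5},{"tx":0,"ty":0,"tz":-4,"ax":0,"ay":0,"az":0,"jaw":0.5},{"tx":0,"ty":0,"tz":-4,"ax":0,"ay":0,"az":0,"jaw":0.7},{"tx":0,"ty":0,"tz":-4,"ax":0,"ay":0,"az":0,"jaw":0.8},{"tx":0,"ty":0,"tz":0,"ax":0,"ay":0,"az":0,"jaw":0.8}]'
python3 -c "
from h import *
e=axes()[0]; near(*e[:2]); print(toR(e)); stamps('top'); stamps('scene'); go(456,205,155,3.2)"
```

```text
t: 30.8
ee_pos: [615.3, 1.0, 161.4]
orientation: [3.14, 0.088, 0.01]
ft_force: [0.5, 0.8, -0.2]
width: 69.1
blob n216 circ (609.6 43.1) r 10.6 mean [609.9  41.5  71.9] ztop 74.3 rgb [150. 110.  84.]
t(cm) [-0.23 -4.23 12.58] yaw 3.2 tilt 0.18 az 0.0 (or -180.0) q6 -0.07
blob n607 circ (611.5 0.3) r 11.8 mean [611.6   2.   71.5] ztop 74.4 rgb [155. 114.  88.]
t(cm) [-0.28  0.06 12.58] yaw 3.2 tilt 0.18 az 0.0 (or -180.0) q6 -0.07
[ 67.22362537 142.39570981]
score 0.71 top [383. 502.] zmax 77 rack [-137.  656.] px [103. 263.] rgb [66. 35. 94.]
score 0.67 top [456. 202.] zmax 78 rack [-81. 352.] px [216. 238.] rgb [108.  80.  59.]
score 0.50 top [ 441. -375.] zmax 80 rack [-128. -223.] px [413. 240.] rgb [98. 70. 51.]
score 0.95 top [381. 507.] zmax 75 rack [-138.  660.] px [171. 351.] rgb [101.  53. 131.]
score 0.80 top [451. 209.] zmax 77 rack [-85. 359.] px [256. 264.] rgb [133.  92.  58.]
score 0.60 top [609.   3.] zmax 80 rack [ 61. 145.] px [276. 199.] rgb [112.  80.  52.]
score 0.60 top [365. 174.] zmax 76 rack [-173.  329.] px [291. 280.] rgb [166. 102. 128.]
score 0.54 top [378. 255.] zmax 77 rack [-156.  409.] px [261. 292.] rgb [ 99.  52. 127.]
score 0.40 top [606.  50.] zmax 81 rack [ 61. 192.] px [268. 205.] rgb [107.  74.  45.]
t(cm) [-14.43 -21.24   0.17] yaw 3.2 tilt 0.16 az 0.0 (or -180.0) q6 -0.07
```

Two are in (rack y about 189 and 142). Next is stamp C at (456,205).

```bash
python3 -m inch '[{"tx":-2.9,"ty":-4.25,"tz":0,"ax":0,"ay":0,"az":0,"jaw":0.7},{"tx":-2.9,"ty":-4.25,"tz":0,"ax":0,"ay":0,"az":0,"jaw":0.7},{"tx":-2.9,"ty":-4.25,"tz":0,"ax":0,"ay":0,"az":0,"jaw":0.7},{"tx":-2.9,"ty":-4.25,"tz":0,"ax":0,"ay":0,"az":0,"jaw":0.7},{"tx":-2.9,"ty":-4.25,"tz":0,"ax":0,"ay":0,"az":0,"jaw":0.7},{"tx":0,"ty":0,"tz":0,"ax":0,"ay":0,"az":0,"jaw":0.7},{"tx":0,"ty":0,"tz":0,"ax":0,"ay":0,"az":0,"jaw":0.7}]'
python3 -c "
from h import *
near(456,205)"
```

```text
t: 31.92
ee_pos: [456.2, 205.0, 157.2]
orientation: [3.14, 0.089, -0.001]
ft_force: [1.1, -0.5, 0.3]
width: 61.3
blob n589 circ (458.6 205.8) r 11.8 mean [458.5 207.3  69.9] ztop 72.7 rgb [160. 115.  86.]
t(cm) [ 0.21 -0.11 12.39] yaw 3.2 tilt 0.04 az -0.0 (or 180.0) q6 0.34
```

```bash
python3 -m inch '[{"tx":0.25,"ty":-0.1,"tz":4,"ax":0,"ay":0,"az":0,"jaw":0.7},{"tx":0,"ty":0,"tz":4,"ax":0,"ay":0,"az":0,"jaw":0.7},{"tx":0,"ty":0,"tz":4.3,"ax":0,"ay":0,"az":0,"jaw":0.6},{"tx":0,"ty":0,"tz":0,"ax":0,"ay":0,"az":0,"jaw":0.2},{"tx":0,"ty":0,"tz":0,"ax":0,"ay":0,"az":0,"jaw":0.1},{"tx":0,"ty":0,"tz":0,"ax":0,"ay":0,"az":0,"jaw":0.1},{"tx":0,"ty":0,"tz":0,"ax":0,"ay":0,"az":0,"jaw":0.1},{"tx":0,"ty":0,"tz":0,"ax":0,"ay":0,"az":0,"jaw":0.1}]'
python3 -m inch '[{"tx":0,"ty":0,"tz":-2,"ax":0,"ay":0,"az":0,"jaw":0.1},{"tx":0,"ty":0,"tz":-1.5,"ax":0,"ay":0,"az":0,"jaw":0.1},{"tx":0,"ty":0,"tz":0,"ax":0,"ay":0,"az":0,"jaw":0.1}]'
python3 -c "
from h import *
go(*W(-47,0,38),3.2)"
```

```text
t: 32.98
ee_pos: [459.6, 206.6, 36.1]
orientation: [-3.14, -0.088, -0.003]
ft_force: [-1.1, -0.9, 7.5]
width: 23.3
t: 33.35
ee_pos: [459.7, 206.7, 71.2]
orientation: [-3.139, -0.088, -0.004]
ft_force: [-0.2, -0.9, -1.9]
width: 23.6
t(cm) [ 2.94 35.65  3.29] yaw 3.2 tilt 0.17 az 0.0 (or -180.0) q6 0.34
```

```bash
python3 -m inch '[{"tx":0.4,"ty":5.1,"tz":0,"ax":0,"ay":0,"az":0,"jaw":0.1},{"tx":0.4,"ty":5.1,"tz":0,"ax":0,"ay":0,"az":0,"jaw":0.1},{"tx":0.4,"ty":5.1,"tz":0,"ax":0,"ay":0,"az":0,"jaw":0.1},{"tx":0.4,"ty":5.1,"tz":0,"ax":0,"ay":0,"az":0,"jaw":0.1},{"tx":0.4,"ty":5.1,"tz":0,"ax":0,"ay":0,"az":0,"jaw":0.1},{"tx":0.4,"ty":5.1,"tz":0,"ax":0,"ay":0,"az":0,"jaw":0.1},{"tx":0.5,"ty":5.05,"tz":0,"ax":0,"ay":0,"az":0,"jaw":0.1},{"tx":0,"ty":0,"tz":1.5,"ax":0,"ay":0,"az":0,"jaw":0.1},{"tx":0,"ty":0,"tz":1.5,"ax":0,"ay":0,"az":0,"jaw":0.1},{"tx":0,"ty":0,"tz":0,"ax":0,"ay":0,"az":0,"jaw":0.1},{"tx":0,"ty":0,"tz":0,"ax":0,"ay":0,"az":0,"jaw":0.1}]'
python3 -c "
from h import *
print(toR(axes()[0]));go(*W(65,0,39.5),3.2)"
```

```text
t: 34.72
ee_pos: [507.0, -146.7, 39.1]
orientation: [-3.14, -0.09, 0.003]
ft_force: [-0.0, 0.0, -1.7]
width: 23.2
[-49.15738024   0.98149552]
t(cm) [11.42  0.12 -0.06] yaw 3.3 tilt 0.10 az 0.1 (or -179.9) q6 -0.36
```

```bash
python3 -m inch '[{"tx":1.5,"ty":0.1,"tz":0,"ax":0,"ay":0,"az":0,"jaw":0.1},{"tx":1.5,"ty":0,"tz":0,"ax":0,"ay":0,"az":0,"jaw":0.1},{"tx":1.5,"ty":0,"tz":0,"ax":0,"ay":0,"az":0,"jaw":0.1},{"tx":1.5,"ty":0,"tz":0,"ax":0,"ay":0,"az":0,"jaw":0.1},{"tx":1.5,"ty":0,"tz":0,"ax":0,"ay":0,"az":0,"jaw":0.1},{"tx":0,"ty":0,"tz":0,"ax":0,"ay":0,"az":0,"jaw":0.1}]'
python3 -c "
from h import *
print(toR(axes()[0]));go(*W(65,0,38.5),3.2)"
```

```text
t: 35.48
ee_pos: [584.0, -144.9, 39.9]
orientation: [3.14, 0.089, 0.002]
ft_force: [-0.0, 0.5, -2.5]
width: 23.6
[27.84949621 -1.4636213 ]
t(cm) [ 3.71 -0.14  0.15] yaw 3.2 tilt 0.07 az 0.0 (or -180.0) q6 -0.32
```

```bash
python3 -m inch '[{"tx":1.5,"ty":-0.1,"tz":0,"ax":0,"ay":0,"az":0,"jaw":0.1},{"tx":1.5,"ty":0,"tz":0,"ax":0,"ay":0,"az":0,"jaw":0.1},{"tx":0.7,"ty":0,"tz":0,"ax":0,"ay":0,"az":0,"jaw":0.1},{"tx":0,"ty":0,"tz":0,"ax":0,"ay":0,"az":0,"jaw":0.1},{"tx":0,"ty":-1.5,"tz":0,"ax":0,"ay":0,"az":0,"jaw":0.1},{"tx":0,"ty":-1.5,"tz":0,"ax":0,"ay":0,"az":0,"jaw":0.1},{"tx":0,"ty":-1.5,"tz":0,"ax":0,"ay":0,"az":0,"jaw":0.1},{"tx":0,"ty":-1.5,"tz":0,"ax":0,"ay":0,"az":0,"jaw":0.1},{"tx":0,"ty":0,"tz":0,"ax":0,"ay":0,"az":0,"jaw":0.1}]'
python3 -c "
from h import *
print(toR(axes()[0]));go(*W(65,95,38.5),3.2)"
```

```text
t: 36.6
ee_pos: [616.0, -80.4, 39.9]
orientation: [-3.14, -0.091, 0.0]
ft_force: [0.0, 0.5, -0.7]
width: 23.0
[63.3475654  61.09823573]
t(cm) [ 0.17 -3.39  0.14] yaw 3.3 tilt 0.02 az 0.1 (or -179.9) q6 -0.21
```

```bash
python3 -m inch '[{"tx":0.15,"ty":-2,"tz":0,"ax":0,"ay":0,"az":0,"jaw":0.1},{"tx":0,"ty":-1.2,"tz":0,"ax":0,"ay":0,"az":0,"jaw":0.1},{"tx":0,"ty":-0.3,"tz":0.1,"ax":0,"ay":0,"az":0,"jaw":0.1},{"tx":0,"ty":0,"tz":0,"ax":0,"ay":0,"az":0,"jaw":0.1},{"tx":0,"ty":0,"tz":0,"ax":0,"ay":0,"az":0,"jaw":0.5},{"tx":0,"ty":0,"tz":0,"ax":0,"ay":0,"az":0,"jaw":0.5},{"tx":0,"ty":0,"tz":0,"ax":0,"ay":0,"az":0,"jaw":0.5},{"tx":0,"ty":0,"tz":-4,"ax":0,"ay":0,"az":0,"jaw":0.5},{"tx":0,"ty":0,"tz":-4,"ax":0,"ay":0,"az":0,"jaw":0.7},{"tx":0,"ty":0,"tz":-4,"ax":0,"ay":0,"az":0,"jaw":0.8},{"tx":0,"ty":0,"tz":0,"ax":0,"ay":0,"az":0,"jaw":0.8}]'
python3 -c "
from h import *
e=axes()[0]; near(*e[:2]); print(toR(e)); stamps('top'); stamps('scene'); go(441,-370,155,3.2)"
```

```text
t: 37.98
ee_pos: [618.0, -47.2, 162.4]
orientation: [3.14, 0.088, 0.01]
ft_force: [0.4, -0.1, -0.6]
width: 68.8
blob n179 circ (612.7 -4.3) r 10.2 mean [612.6  -6.3  71.8] ztop 74.3 rgb [152. 112.  86.]
t(cm) [-0.19 -4.3  12.68] yaw 3.2 tilt 0.18 az -0.0 (or 180.0) q6 -0.15
blob n597 circ (614.5 -46.4) r 11.8 mean [614.5 -44.8  71.5] ztop 74.3 rgb [153. 112.  87.]
t(cm) [-0.25 -0.08 12.68] yaw 3.2 tilt 0.18 az -0.0 (or 180.0) q6 -0.15
[67.2097427  94.12919817]
score 0.69 top [383. 502.] zmax 77 rack [-137.  656.] px [106. 259.] rgb [66. 35. 94.]
score 0.63 top [ 441. -375.] zmax 75 rack [-128. -223.] px [410. 240.] rgb [99. 72. 53.]
score 0.50 top [608.  45.] zmax 81 rack [ 62. 187.] px [273. 185.] rgb [101.  75.  55.]
score 0.95 top [381. 507.] zmax 76 rack [-139.  661.] px [170. 354.] rgb [101.  52. 130.]
score 0.64 top [365. 174.] zmax 76 rack [-173.  329.] px [289. 280.] rgb [172. 107. 131.]
score 0.63 top [379. 253.] zmax 76 rack [-155.  408.] px [266. 291.] rgb [105.  58. 128.]
score 0.48 top [608.   3.] zmax 80 rack [ 60. 145.] px [275. 198.] rgb [107.  75.  48.]
score 0.47 top [604.  52.] zmax 78 rack [ 59. 194.] px [265. 204.] rgb [114.  80.  50.]
score 0.45 top [612. -43.] zmax 79 rack [61. 98.] px [288. 192.] rgb [111.  79.  51.]
t(cm) [-19.14  31.3    0.27] yaw 3.2 tilt 0.16 az 0.0 (or -180.0) q6 -0.15
```

Three are in (y about 189, 142 and 95). Stamp D is at about (441,-373).

```bash
python3 -m inch '[{"tx":-2.74,"ty":4.5,"tz":0,"ax":0,"ay":0,"az":0,"jaw":0.8},{"tx":-2.74,"ty":4.5,"tz":0,"ax":0,"ay":0,"az":0,"jaw":0.8},{"tx":-2.74,"ty":4.5,"tz":0,"ax":0,"ay":0,"az":0,"jaw":0.8},{"tx":-2.74,"ty":4.5,"tz":0,"ax":0,"ay":0,"az":0,"jaw":0.8},{"tx":-2.74,"ty":4.5,"tz":0,"ax":0,"ay":0,"az":0,"jaw":0.8},{"tx":-2.74,"ty":4.5,"tz":0,"ax":0,"ay":0,"az":0,"jaw":0.8},{"tx":-2.74,"ty":4.5,"tz":0,"ax":0,"ay":0,"az":0,"jaw":0.8},{"tx":0,"ty":0,"tz":0,"ax":0,"ay":0,"az":0,"jaw":0.8},{"tx":0,"ty":0,"tz":0,"ax":0,"ay":0,"az":0,"jaw":0.8}]'
python3 -c "
from h import *
near(441,-371)"
```

```text
t: 39.35
ee_pos: [441.4, -371.5, 157.8]
orientation: [-3.139, -0.087, 0.002]
ft_force: [0.4, -0.1, 0.8]
width: 70.3
blob n595 circ (442.5 -373.6) r 12.0 mean [ 442.2 -371.9   69.9] ztop 72.7 rgb [142. 100.  73.]
t(cm) [ 0.06  0.28 12.45] yaw 3.2 tilt 0.10 az 0.0 (or -180.0) q6 -0.78
```

```bash
python3 -m inch '[{"tx":0.1,"ty":0.2,"tz":4,"ax":0,"ay":0,"az":0,"jaw":0.7},{"tx":0,"ty":0,"tz":4,"ax":0,"ay":0,"az":0,"jaw":0.7},{"tx":0,"ty":0,"tz":4.4,"ax":0,"ay":0,"az":0,"jaw":0.6},{"tx":0,"ty":0,"tz":0,"ax":0,"ay":0,"az":0,"jaw":0.2},{"tx":0,"ty":0,"tz":0,"ax":0,"ay":0,"az":0,"jaw":0.1},{"tx":0,"ty":0,"tz":0,"ax":0,"ay":0,"az":0,"jaw":0.1},{"tx":0,"ty":0,"tz":0,"ax":0,"ay":0,"az":0,"jaw":0.1},{"tx":0,"ty":0,"tz":0,"ax":0,"ay":0,"az":0,"jaw":0.1}]'
python3 -m inch '[{"tx":0,"ty":0,"tz":-2,"ax":0,"ay":0,"az":0,"jaw":0.1},{"tx":0,"ty":0,"tz":-2,"ax":0,"ay":0,"az":0,"jaw":0.1},{"tx":0,"ty":0,"tz":0,"ax":0,"ay":0,"az":0,"jaw":0.1}]'
python3 -c "
from h import *
go(*W(-60,0,38),3.2)"
```

```text
t: 40.4
ee_pos: [443.7, -374.8, 36.4]
orientation: [3.139, 0.088, 0.003]
ft_force: [-0.7, -0.6, 7.1]
width: 23.5
t: 40.78
ee_pos: [444.1, -375.2, 77.4]
orientation: [3.137, 0.088, 0.005]
ft_force: [1.2, 0.4, -1.0]
width: 23.6
t(cm) [  6.46 -22.37   3.89] yaw 3.2 tilt 0.25 az 0.0 (or -180.0) q6 -0.78
```

```bash
python3 -m inch '[{"tx":1.3,"ty":-4.5,"tz":0,"ax":0,"ay":0,"az":0,"jaw":0.1},{"tx":1.3,"ty":-4.5,"tz":0,"ax":0,"ay":0,"az":0,"jaw":0.1},{"tx":1.3,"ty":-4.5,"tz":0,"ax":0,"ay":0,"az":0,"jaw":0.1},{"tx":1.3,"ty":-4.5,"tz":0,"ax":0,"ay":0,"az":0,"jaw":0.1},{"tx":1.3,"ty":-4.4,"tz":0,"ax":0,"ay":0,"az":0,"jaw":0.1},{"tx":1.2,"ty":0,"tz":0,"ax":0,"ay":0,"az":0,"jaw":0.1},{"tx":0,"ty":0,"tz":1.5,"ax":0,"ay":0,"az":0,"jaw":0.1},{"tx":0,"ty":0,"tz":1.98,"ax":0,"ay":0,"az":0,"jaw":0.1},{"tx":0,"ty":0,"tz":0,"ax":0,"ay":0,"az":0,"jaw":0.1},{"tx":0,"ty":0,"tz":0,"ax":0,"ay":0,"az":0,"jaw":0.1}]'
python3 -c "
from h import *
print(toR(axes()[0]));go(*W(65,0,39.5),3.2)"
```

```text
t: 42.02
ee_pos: [506.7, -147.0, 39.4]
orientation: [-3.14, -0.086, 0.001]
ft_force: [-0.5, 0.2, -0.8]
width: 23.3
[-49.44293412   0.72607068]
t(cm) [11.44  0.06 -0.02] yaw 3.1 tilt 0.05 az -0.1 (or 179.9) q6 -0.36
```

```bash
python3 -m inch '[{"tx":1.5,"ty":0.05,"tz":0,"ax":0,"ay":0,"az":0,"jaw":0.1},{"tx":1.5,"ty":0,"tz":0,"ax":0,"ay":0,"az":0,"jaw":0.1},{"tx":1.5,"ty":0,"tz":0,"ax":0,"ay":0,"az":0,"jaw":0.1},{"tx":1.5,"ty":0,"tz":0,"ax":0,"ay":0,"az":0,"jaw":0.1},{"tx":1.5,"ty":0,"tz":0,"ax":0,"ay":0,"az":0,"jaw":0.1},{"tx":0,"ty":0,"tz":0,"ax":0,"ay":0,"az":0,"jaw":0.1}]'
python3 -c "
from h import *
print(toR(axes()[0]));go(*W(65,0,38.5),3.2)"
```

```text
t: 42.78
ee_pos: [583.6, -142.3, 40.1]
orientation: [3.14, 0.089, 0.002]
ft_force: [-0.5, 1.0, -1.3]
width: 23.3
[27.57446717  1.10413772]
t(cm) [3.74 0.11 0.17] yaw 3.2 tilt 0.07 az 0.0 (or -180.0) q6 -0.32
```

```bash
python3 -m inch '[{"tx":1.5,"ty":0.1,"tz":0,"ax":0,"ay":0,"az":0,"jaw":0.1},{"tx":1.5,"ty":0,"tz":0,"ax":0,"ay":0,"az":0,"jaw":0.1},{"tx":0.7,"ty":0,"tz":0,"ax":0,"ay":0,"az":0,"jaw":0.1},{"tx":0,"ty":0,"tz":0,"ax":0,"ay":0,"az":0,"jaw":0.1},{"tx":0,"ty":-1.5,"tz":0,"ax":0,"ay":0,"az":0,"jaw":0.1},{"tx":0,"ty":-1.5,"tz":0,"ax":0,"ay":0,"az":0,"jaw":0.1},{"tx":0,"ty":-1.2,"tz":0,"ax":0,"ay":0,"az":0,"jaw":0.1},{"tx":0,"ty":-0.3,"tz":0,"ax":0,"ay":0,"az":0,"jaw":0.1},{"tx":0,"ty":0,"tz":0,"ax":0,"ay":0,"az":0,"jaw":0.1}]'
python3 -c "
from h import *
print(toR(axes()[0]));go(*W(65,48,38.5),3.2)"
```

```text
t: 43.9
ee_pos: [616.5, -95.8, 40.1]
orientation: [-3.14, -0.089, 0.001]
ft_force: [-0.4, -0.0, -1.1]
width: 23.4
[62.99010154 45.68375936]
t(cm) [ 0.2  -0.23  0.16] yaw 3.2 tilt 0.03 az 0.0 (or -180.0) q6 -0.23
```

```bash
python3 -m inch '[{"tx":0.15,"ty":-0.3,"tz":0.1,"ax":0,"ay":0,"az":0,"jaw":0.1},{"tx":0,"ty":0,"tz":0,"ax":0,"ay":0,"az":0,"jaw":0.1},{"tx":0,"ty":0,"tz":0,"ax":0,"ay":0,"az":0,"jaw":0.5},{"tx":0,"ty":0,"tz":0,"ax":0,"ay":0,"az":0,"jaw":0.5},{"tx":0,"ty":0,"tz":0,"ax":0,"ay":0,"az":0,"jaw":0.5},{"tx":0,"ty":0,"tz":-4,"ax":0,"ay":0,"az":0,"jaw":0.5},{"tx":0,"ty":0,"tz":-4,"ax":0,"ay":0,"az":0,"jaw":0.7},{"tx":0,"ty":0,"tz":-4,"ax":0,"ay":0,"az":0,"jaw":0.8},{"tx":0,"ty":0,"tz":0,"ax":0,"ay":0,"az":0,"jaw":0.8}]'
python3 -c "
from h import *
e=axes()[0]; im=near(*e[:2]); print(toR(e)); im=viewer.get_image('top')[0]; save('t7.png',im[120:300,100:460],2.2); go(*W(35.3,-95,160),-52); go(*W(35.3,-95,160),3.2)
im,d=viewer.get_image('scene'); np.save('/tmp/s.npy',im)
masks_of('scene','salt')
for n in('salt','yeast','honey'):
  m=masks_of('scene',n); m and print(n,m[0]['location'])"
```

```text
t: 45.02
ee_pos: [620.3, -93.7, 162.7]
orientation: [3.139, 0.088, 0.01]
ft_force: [0.5, -0.3, -0.6]
width: 68.8
blob n246 circ (618.2 -50.3) r 11.0 mean [618.3 -53.2  71.9] ztop 74.7 rgb [152. 110.  84.]
t(cm) [ 0.14 -4.32 12.7 ] yaw 3.2 tilt 0.18 az 0.0 (or -180.0) q6 -0.22
blob n598 circ (616.6 -92.5) r 11.9 mean [616.7 -90.8  71.5] ztop 74.4 rgb [140. 103.  80.]
t(cm) [-0.25 -0.11 12.7 ] yaw 3.2 tilt 0.18 az 0.0 (or -180.0) q6 -0.22
[66.88817499 47.60091936]
t(cm) [-2.92 14.32 -0.1 ] yaw 3.2 tilt 0.02 az 55.2 (or -124.8) q6 -0.22
t(cm) [-2.92 14.32 -0.1 ] yaw 3.2 tilt 0.02 az 0.0 (or -180.0) q6 -0.22
salt [322.6, 192.9]
yeast [361.5, 153.5]
honey [207.2, 291.6]
```

View pics/t7.png

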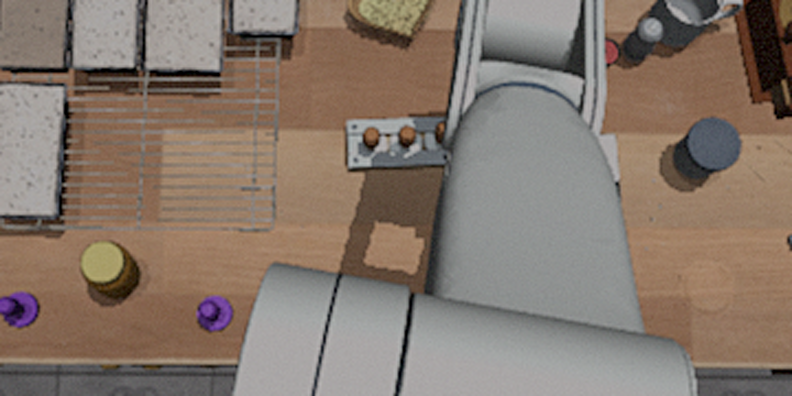

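All four stand in the lane (last at y about 48) and the bystanders are in place. Now back to the knob.

```bash
python3 -m inch '[{"tx":-0.73,"ty":3.58,"tz":0,"ax":0,"ay":0,"az":0,"jaw":1},{"tx":-0.73,"ty":3.58,"tz":0,"ax":0,"ay":0,"az":0,"jaw":1},{"tx":-0.73,"ty":3.58,"tz":0,"ax":0,"ay":0,"az":0,"jaw":1},{"tx":-0.73,"ty":3.58,"tz":0,"ax":0,"ay":0,"az":0,"jaw":1},{"tx":0,"ty":0,"tz":0,"ax":0,"ay":0,"az":9,"jaw":1},{"tx":0,"ty":0,"tz":0,"ax":0,"ay":0,"az":9,"jaw":1},{"tx":0,"ty":0,"tz":0,"ax":0,"ay":0,"az":9,"jaw":1},{"tx":0,"ty":0,"tz":0,"ax":0,"ay":0,"az":9,"jaw":1},{"tx":0,"ty":0,"tz":0,"ax":0,"ay":0,"az":9,"jaw":1},{"tx":0,"ty":0,"tz":0,"ax":0,"ay":0,"az":9,"jaw":1},{"tx":0,"ty":0,"tz":0,"ax":0,"ay":0,"az":0,"jaw":1},{"tx":0,"ty":0,"tz":0,"ax":0,"ay":0,"az":0,"jaw":1}]'
python3 - <<'E'
from h import *
im,d=viewer.get_image('wrist'); C=cal('wrist')
q=cloud('wrist',d,C).reshape(-1,3); r=toR(q)
s=(q[:,2]>46)&(q[:,2]<60)&(abs(r[:,0]-35)<25)&(abs(r[:,1]+95)<25)
print(s.sum(),cv2.minAreaRect(r[s].astype(np.float32)))
go(*W(35.3,-95,35.3),-51)
E
```

```text
t: 46.88
ee_pos: [596.6, -237.9, 158.6]
orientation: [2.84, -1.343, -0.001]
ft_force: [0.5, 0.4, -0.1]
width: 87.7
514 ((35.99077606201172, -94.8423843383789), (37.22576904296875, 10.807077407836914), 35.8325309753418)
t(cm) [ 0.   -0.   12.34] yaw -50.6 tilt 0.03 az 0.4 (or -179.6) q6 0.49
```

```bash
python3 -m inch '[{"tx":0,"ty":0,"tz":4.3,"ax":0,"ay":0,"az":0,"jaw":0.6},{"tx":0,"ty":0,"tz":4,"ax":0,"ay":0,"az":0,"jaw":0.6},{"tx":0,"ty":0,"tz":4,"ax":0,"ay":0,"az":0,"jaw":0.5},{"tx":0,"ty":0,"tz":0,"ax":0,"ay":0,"az":0,"jaw":0},{"tx":0,"ty":0,"tz":0,"ax":0,"ay":0,"az":0,"jaw":0},{"tx":0,"ty":0,"tz":0,"ax":0,"ay":0,"az":0,"jaw":0},{"tx":0,"ty":0,"tz":0,"ax":0,"ay":0,"az":0,"jaw":0},{"tx":0,"ty":0,"tz":0,"ax":0,"ay":0,"az":0,"jaw":0},{"tx":0,"ty":0,"tz":0,"ax":0,"ay":0,"az":0,"jaw":0}]'
python3 -m inch '[{"tx":0,"ty":0,"tz":0,"ax":0,"ay":0,"az":10,"jaw":0},{"tx":0,"ty":0,"tz":0,"ax":0,"ay":0,"az":10,"jaw":0},{"tx":0,"ty":0,"tz":0,"ax":0,"ay":0,"az":10,"jaw":0},{"tx":0,"ty":0,"tz":0,"ax":0,"ay":0,"az":10,"jaw":0},{"tx":0,"ty":0,"tz":0,"ax":0,"ay":0,"az":10,"jaw":0},{"tx":0,"ty":0,"tz":0,"ax":0,"ay":0,"az":10,"jaw":0},{"tx":0,"ty":0,"tz":0,"ax":0,"ay":0,"az":10,"jaw":0},{"tx":0,"ty":0,"tz":0,"ax":0,"ay":0,"az":10,"jaw":0},{"tx":0,"ty":0,"tz":0,"ax":0,"ay":0,"az":10,"jaw":0},{"tx":0,"ty":0,"tz":0,"ax":0,"ay":0,"az":10,"jaw":0},{"tx":0,"ty":0,"tz":0,"ax":0,"ay":0,"az":0,"jaw":0},{"tx":0,"ty":0,"tz":0,"ax":0,"ay":0,"az":0,"jaw":0}]'
python3 -m inch '[{"tx":0,"ty":0,"tz":0,"ax":0,"ay":0,"az":0,"jaw":1},{"tx":0,"ty":0,"tz":0,"ax":0,"ay":0,"az":0,"jaw":1},{"tx":0,"ty":0,"tz":0,"ax":0,"ay":0,"az":0,"jaw":1},{"tx":0,"ty":0,"tz":0,"ax":0,"ay":0,"az":0,"jaw":1},{"tx":0,"ty":0,"tz":-1.5,"ax":0,"ay":0,"az":0,"jaw":1},{"tx":0,"ty":0,"tz":-1.5,"ax":0,"ay":0,"az":0,"jaw":1},{"tx":0,"ty":0,"tz":0,"ax":0,"ay":0,"az":0,"jaw":1}]'
python3 -c "
from h import *
go(*W(35.3,-95,35.3),-151)"
```

```text
t: 48.05
ee_pos: [596.5, -237.3, 36.9]
orientation: [-2.837, 1.347, 0.002]
ft_force: [-3.4, 3.8, 7.3]
width: 11.0
t: 49.55
ee_pos: [596.3, -238.3, 36.9]
orientation: [0.792, -3.039, 0.0]
ft_force: [-3.2, -2.0, 6.8]
width: 10.8
t: 50.42
ee_pos: [598.2, -238.5, 68.3]
orientation: [-0.791, 3.037, -0.004]
ft_force: [1.1, -0.1, -0.1]
width: 77.4
t(cm) [0.11 0.14 3.3 ] yaw -150.8 tilt 0.22 az 0.2 (or -179.8) q6 2.23
```

```bash
python3 -m inch '[{"tx":0,"ty":0,"tz":0,"ax":0,"ay":0,"az":-10,"jaw":1},{"tx":0,"ty":0,"tz":0,"ax":0,"ay":0,"az":-10,"jaw":1},{"tx":0,"ty":0,"tz":0,"ax":0,"ay":0,"az":-10,"jaw":1},{"tx":0,"ty":0,"tz":0,"ax":0,"ay":0,"az":-10,"jaw":1},{"tx":0,"ty":0,"tz":0,"ax":0,"ay":0,"az":-10,"jaw":1},{"tx":0,"ty":0,"tz":0,"ax":0,"ay":0,"az":-10,"jaw":1},{"tx":0,"ty":0,"tz":0,"ax":0,"ay":0,"az":-10,"jaw":1},{"tx":0,"ty":0,"tz":0,"ax":0,"ay":0,"az":-10,"jaw":1},{"tx":0,"ty":0,"tz":0,"ax":0,"ay":0,"az":-10,"jaw":1}]'
python3 -m inch '[{"tx":0,"ty":0,"tz":0,"ax":0,"ay":0,"az":-10,"jaw":1},{"tx":0,"ty":0,"tz":0,"ax":0,"ay":0,"az":-10,"jaw":1},{"tx":0,"ty":0,"tz":0,"ax":0,"ay":0,"az":-10,"jaw":1},{"tx":0,"ty":0,"tz":0,"ax":0,"ay":0,"az":-10,"jaw":1},{"tx":0,"ty":0,"tz":0,"ax":0,"ay":0,"az":-10,"jaw":1},{"tx":0,"ty":0,"tz":0,"ax":0,"ay":0,"az":-10,"jaw":1},{"tx":0,"ty":0,"tz":0,"ax":0,"ay":0,"az":-10,"jaw":1},{"tx":0,"ty":0,"tz":0,"ax":0,"ay":0,"az":-10,"jaw":1},{"tx":0,"ty":0,"tz":0,"ax":0,"ay":0,"az":-10,"jaw":1},{"tx":0,"ty":0,"tz":0,"ax":0,"ay":0,"az":0,"jaw":1},{"tx":0,"ty":0,"tz":0,"ax":0,"ay":0,"az":0,"jaw":1}]'
python3 - <<'E'
from h import *
im,d=viewer.get_image('wrist'); C=cal('wrist')
q=cloud('wrist',d,C).reshape(-1,3); r=toR(q)
s=(q[:,2]>48)&(q[:,2]<60)&(abs(r[:,0]-35)<25)&(abs(r[:,1]+95)<25)
print(s.sum(),s.sum()>20 and cv2.minAreaRect(r[s].astype(np.float32)))
go(*W(35.3,-95,35.5),29)
E
```

```text
t: 51.55
ee_pos: [596.8, -237.9, 66.1]
orientation: [-2.714, 1.582, -0.0]
ft_force: [-0.3, -0.3, -0.9]
width: 87.7
t: 52.92
ee_pos: [596.8, -237.9, 66.1]
orientation: [3.041, 0.787, 0.0]
ft_force: [0.8, -0.0, 0.6]
width: 88.1
1055 ((34.79682159423828, -94.52501678466797), (10.760194778442383, 37.4713249206543), 26.032386779785156)
t(cm) [-0.01 -0.01  3.06] yaw 29.1 tilt 0.00 az 0.1 (or -179.9) q6 -0.90
```

```bash
python3 -m inch '[{"tx":0,"ty":0,"tz":1.5,"ax":0,"ay":0,"az":0,"jaw":0.5},{"tx":0,"ty":0,"tz":1.5,"ax":0,"ay":0,"az":0,"jaw":0.4},{"tx":0,"ty":0,"tz":0,"ax":0,"ay":0,"az":0,"jaw":0},{"tx":0,"ty":0,"tz":0,"ax":0,"ay":0,"az":0,"jaw":0},{"tx":0,"ty":0,"tz":0,"ax":0,"ay":0,"az":0,"jaw":0},{"tx":0,"ty":0,"tz":0,"ax":0,"ay":0,"az":0,"jaw":0},{"tx":0,"ty":0,"tz":0,"ax":0,"ay":0,"az":0,"jaw":0},{"tx":0,"ty":0,"tz":0,"ax":0,"ay":0,"az":0,"jaw":0}]'
python3 -m inch '[{"tx":0,"ty":0,"tz":0,"ax":0,"ay":0,"az":10,"jaw":0},{"tx":0,"ty":0,"tz":0,"ax":0,"ay":0,"az":10,"jaw":0},{"tx":0,"ty":0,"tz":0,"ax":0,"ay":0,"az":10,"jaw":0},{"tx":0,"ty":0,"tz":0,"ax":0,"ay":0,"az":10,"jaw":0},{"tx":0,"ty":0,"tz":0,"ax":0,"ay":0,"az":10,"jaw":0},{"tx":0,"ty":0,"tz":0,"ax":0,"ay":0,"az":10,"jaw":0},{"tx":0,"ty":0,"tz":0,"ax":0,"ay":0,"az":10,"jaw":0},{"tx":0,"ty":0,"tz":0,"ax":0,"ay":0,"az":10,"jaw":0},{"tx":0,"ty":0,"tz":0,"ax":0,"ay":0,"az":3.5,"jaw":0},{"tx":0,"ty":0,"tz":0,"ax":0,"ay":0,"az":0,"jaw":0},{"tx":0,"ty":0,"tz":0,"ax":0,"ay":0,"az":0,"jaw":0}]'
python3 -m inch '[{"tx":0,"ty":0,"tz":0,"ax":0,"ay":0,"az":0,"jaw":0.6},{"tx":0,"ty":0,"tz":0,"ax":0,"ay":0,"az":0,"jaw":0.6},{"tx":0,"ty":0,"tz":0,"ax":0,"ay":0,"az":0,"jaw":0.6},{"tx":0,"ty":0,"tz":0,"ax":0,"ay":0,"az":0,"jaw":0.6},{"tx":0,"ty":0,"tz":-4,"ax":0,"ay":0,"az":0,"jaw":0.6},{"tx":0,"ty":0,"tz":-5,"ax":0,"ay":0,"az":0,"jaw":1},{"tx":0,"ty":0,"tz":-5,"ax":0,"ay":0,"az":0,"jaw":1},{"tx":0,"ty":0,"tz":-2,"ax":0,"ay":0,"az":-9,"jaw":1},{"tx":0,"ty":0,"tz":0,"ax":0,"ay":0,"az":-10,"jaw":1},{"tx":0,"ty":0,"tz":0,"ax":0,"ay":0,"az":-10,"jaw":1},{"tx":0,"ty":0,"tz":0,"ax":0,"ay":0,"az":-10,"jaw":1},{"tx":0,"ty":0,"tz":0,"ax":0,"ay":0,"az":-10,"jaw":1}]'
python3 -m inch '[{"tx":0,"ty":0,"tz":0,"ax":0,"ay":0,"az":-9,"jaw":1},{"tx":0,"ty":0,"tz":0,"ax":0,"ay":0,"az":0,"jaw":1},{"tx":0,"ty":0,"tz":0,"ax":0,"ay":0,"az":0,"jaw":1}]'
python3 ptr.py r8.png
```

```text
t: 53.98
ee_pos: [596.6, -238.0, 36.2]
orientation: [3.04, 0.793, -0.001]
ft_force: [-12.9, -10.2, 6.1]
width: 11.6
t: 55.35
ee_pos: [595.5, -238.1, 36.2]
orientation: [2.795, -1.433, -0.004]
ft_force: [-6.3, -1.8, 4.9]
width: 11.1
t: 56.85
ee_pos: [596.8, -237.9, 196.1]
orientation: [-3.139, 0.136, 0.0]
ft_force: [-0.2, -0.2, -0.7]
width: 87.7
t: 57.22
ee_pos: [596.9, -237.9, 196.1]
orientation: [3.14, 0.097, 0.0]
ft_force: [0.6, -0.3, 0.4]
width: 87.7
pointer []
marks [-49.2 -49.5 -49.8 -50. ]
t(cm) [0. 0. 0.] yaw 3.6 tilt 0.00 q6 -0.46
```

View pics/r8.png

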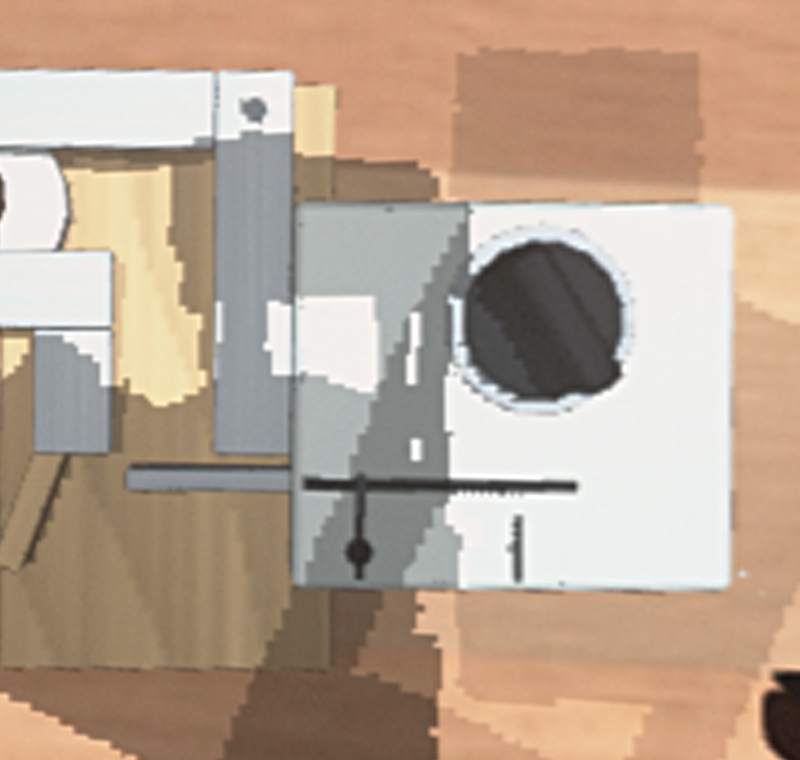

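The pointer is on the closed mark (columns 360 and 359) and the entry lane is empty. One last look over the whole lane.

```bash
python3 -m inch '[{"tx":0,"ty":-4,"tz":-2,"ax":0,"ay":0,"az":0,"jaw":1},{"tx":0,"ty":-4,"tz":-2,"ax":0,"ay":0,"az":0,"jaw":1},{"tx":0,"ty":-4,"tz":0,"ax":0,"ay":0,"az":0,"jaw":1},{"tx":0,"ty":-4,"tz":0,"ax":0,"ay":0,"az":0,"jaw":1},{"tx":0,"ty":-3,"tz":0,"ax":0,"ay":0,"az":0,"jaw":1},{"tx":0,"ty":0,"tz":0,"ax":0,"ay":0,"az":0,"jaw":1},{"tx":0,"ty":0,"tz":0,"ax":0,"ay":0,"az":0,"jaw":1}]'
python3 - <<'E'
from h import *
im,d=viewer.get_image('wrist'); C=cal('wrist'); p=cloud('wrist',d,C); r=toR(p)
s=(p[...,2]>62)&(p[...,2]<82)&(abs(r[...,0]-65)<30)&(r[...,1]>-30)&(r[...,1]<220)
n,lab,st,ce=cv2.connectedComponentsWithStats(s.astype(np.uint8))
for i in range(1,n):
    if st[i,4]>60: print(np.round(cv2.minEnclosingCircle(r[lab==i].astype(np.float32))[0],1),st[i,4],np.round(np.percentile(p[lab==i][:,2],95)))
save('w9.png',im,1.4)
E
```

```text
t: 58.15
ee_pos: [584.7, -48.8, 236.1]
orientation: [3.14, 0.101, 0.0]
ft_force: [-0.2, 0.2, -0.3]
width: 87.9
[ 65.5 188.5] 462 76.0
[ 65.2 141.2] 409 77.0
[68.7 93.2] 381 77.0
[64.9 48.2] 359 77.0
```

View pics/w9.png

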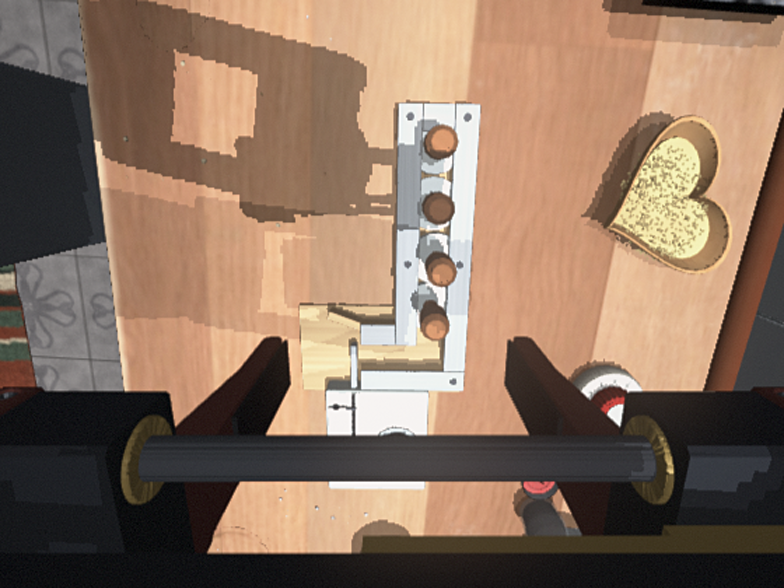

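All four stand upright in the lane at (440,140), (438,207), (440,268) and (433,325). The entry lane is empty, the gate is across the mouth, and the robot is clear of everything.

```bash
python3 -c "
from workcell import ctrl; print(ctrl.close_job())"
```

```text
the job is handed in; nothing more can be done
None
```

I turned the knob to the open mark and slid all four white stamps in at the mouth and round the corner. Then I turned the knob back to the closed mark and handed the job in at about 58 s; it reported no verdict.

**Last checks:**
- **Pointer:** in the wrist view it lay within about 0.3 mm of the closed mark. At opening it had stood on the open mark.
- **Stamps:** all stand upright in the long lane at rack y of about 188, 141, 93 and 48 mm, and the entry lane is empty. The third handle read x 68.7, against about 65 for the others. That is within the limits, and I took it as measurement scatter.
- **Jars and tub:** I touched neither the jars nor the tub, nor the pink and purple look-alikes. Honey and tub were found in the scene view at their starting places. The network's salt position came back wrong (on the rack), so I judged salt only from the last picture, where part of it shows, apparently where it stood. I did not measure it.
- **Moves:** the only fault was my first two calls, which were refused for missing keys and moved nothing. I saw no knocked stamp or slackened grip.

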